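Clear the used fish tins into the lockable spring-flap caddy

TASK

Clear all the used fish tins off the table into the grey waste caddy: slide its safety tab aside, lift the latch all the way up so that the flap is free, then push every tin down past the spring flap, holding the flap open until the tin is through, and let the flap spring shut. When all the tins are inside, push the latch fully down again and slide the safety tab fully back over it. Leave the glass bowl, the funnel, the spoon rest and the little jar standing where they are.

Things in the scene. Friction and masses are not known exactly. Their poses are not given: they have to be found in the camera images.
- caddy: the waste caddy, a fixed grey box 250 (x) x 190 (y) x 250 (z) mm, hollow, walls 5 mm, flat top. Origin at the centre of its underside; its -x side roughly faces the robot. In the top, nearer the -x side, is a throat 150 (x) x 140 (y) mm closed by a steel flap; behind it (+x) stand the latch and, on its +y side, the safety tab.
- throat (a point): centre of the throat, level with the caddy's top (at -35, 0, 250 mm in the caddy's frame), same axes as the caddy
- flap (a joint): spring flap's angle, rad: 0 shut (flush with the top), 1.4 open. Hinged along the throat's +x edge; its free -x edge, 148 mm off, swings down into the box. Spring 0.20 N m when shut + 0.22 N m per rad (some 8 N on fingers 60 mm down): a tin laid on it stays there. A 30 mm tongue behind the hinge tips up as it opens; the lowered latch lies over the tongue and locks the flap.
- latch (a joint): lift of the latch, m: 0 down (locked), 0.032 fully up; it slides straight up and stays where it is left (3 N friction). A plate at its foot lies over the flap's tongue. It cannot rise while the safety tab is over the plate.
- latch_grip (a point): point on the axis of the latch's upright black knob, 16 (caddy x) x 18 (caddy y) mm and 44 mm tall, 12 mm below the knob's top; 43 mm above the caddy's top and at x 85, y 0 mm of the caddy when down; rises with the latch
- tab (a joint): travel of the safety tab, m: 0 over the latch's plate (safe), 0.030 fully aside towards the caddy's +y; slides level and stays where it is left (1.5 N friction). Slid back under a raised latch it stops the latch going down.
- tab_grip (a point): point on the axis of the tab's upright black fin, 14 (caddy x) x 12 (y) mm, 36 mm tall, 12 mm below its top; 43 mm above the caddy's top, at x 85, y 45 mm of the caddy when safe; moves with the tab. Both knob and fin are free for fingers on their +x and -x sides from 22 mm above the caddy's top upwards.
- tin1: a used flat fish tin of bare metal, lid pressed back down: a rounded rectangular block 100 (its x) x 54 (its y) x 24 (z) mm, 45 g; origin at the centre of its underside; lies flat on the table at the start. Two to four tins are present.
- tin2: a used flat fish tin of bare metal, lid pressed back down: a rounded rectangular block 100 (its x) x 54 (its y) x 24 (z) mm, 45 g; origin at the centre of its underside; lies flat on the table at the start. Two to four tins are present.
- tin3: a used flat fish tin of bare metal, lid pressed back down: a rounded rectangular block 100 (its x) x 54 (its y) x 24 (z) mm, 45 g; origin at the centre of its underside; lies flat on the table at the start. Two to four tins are present.
- tin4: a used flat fish tin of bare metal, lid pressed back down: a rounded rectangular block 100 (its x) x 54 (its y) x 24 (z) mm, 45 g; origin at the centre of its underside; lies flat on the table at the start. Two to four tins are present.
- pepper_jar: bystander: small full jar, 42 mm across, 75 mm tall, among the tins; origin under its centre
- bowl: bystander: glass bowl, 120 mm across, 55 mm tall; origin under its centre
- funnel: bystander: red plastic funnel standing mouth down, 80 mm across, 100 mm tall; origin under its centre
- spoon_rest: bystander: white ceramic spoon rest, a dish 84 mm across and 18 mm tall with a 40 mm tail on its -x side; origin under the dish

How it is judged (in metres and radians):
On the way, in this order (a step that is already met when the one before it is completed fails the run):
1. the safety tab is slid aside with the latch still down (value of joint tab above 0.022 m and value of joint latch below 0.006 m), for 0.1 s.
2. the latch is lifted up (value of joint latch above 0.026 m), for 0.2 s.
3. every tin is inside the caddy and the flap has sprung shut, the latch still up (z of each of tin1, tin2, tin3, tin4 in the frame of caddy below 0.18 m and x of tin1 in the frame of caddy between -0.125 and 0.125 m and y of tin1 in the frame of caddy between -0.095 and 0.095 m and x of tin2 in the frame of caddy between -0.125 and 0.125 m and y of tin2 in the frame of caddy between -0.095 and 0.095 m and x of tin3 in the frame of caddy between -0.125 and 0.125 m and y of tin3 in the frame of caddy between -0.095 and 0.095 m and x of tin4 in the frame of caddy between -0.125 and 0.125 m and y of tin4 in the frame of caddy between -0.095 and 0.095 m and value of joint flap below 0.08 rad and value of joint latch above 0.02 m), for 0.2 s.
4. the latch is pushed down again, the tab still aside (value of joint latch below 0.006 m and value of joint tab above 0.015 m), for 0.1 s.
5. the safety tab is back over the latch (value of joint tab below 0.007 m), for 0.1 s.
At the end, for the whole second after the job is handed in: every tin present lies at rest inside the caddy (origin within the walls and under 180 mm height), the flap is shut (under 0.08 rad), the latch is down (within 6 mm) and the safety tab is back over it (within 7 mm) (z of each of tin1, tin2, tin3, tin4 in the frame of caddy below 0.18 m and x of tin1 in the frame of caddy between -0.125 and 0.125 m and y of tin1 in the frame of caddy between -0.095 and 0.095 m and x of tin2 in the frame of caddy between -0.125 and 0.125 m and y of tin2 in the frame of caddy between -0.095 and 0.095 m and x of tin3 in the frame of caddy between -0.125 and 0.125 m and y of tin3 in the frame of caddy between -0.095 and 0.095 m and x of tin4 in the frame of caddy between -0.125 and 0.125 m and y of tin4 in the frame of caddy between -0.095 and 0.095 m and value of joint flap below 0.08 rad and value of joint latch below 0.006 m and value of joint tab below 0.007 m and linear speed of each of tin1, tin2, tin3, tin4 below 0.05 m/s); the robot touches nothing.
It fails at once if a bystander on the table is pushed more than 6 cm from its place (distance of any of pepper_jar, bowl, funnel, spoon_rest from where it was at the start of the episode above 0.06 m).
It fails at once if a bystander on the table is tipped over (angle between any of pepper_jar, bowl, funnel, spoon_rest's own z axis and vertical above 0.7 rad).
Of tin1, tin2, tin3, tin4 only 2 to 4 are there at a start; the rules pass over those that are not, and their reading is None.
At some moment in a run one of tin1, tin2, tin3, tin4 may be knocked a few centimetres aside while the robot is not near it.
Once in a run the grip may slacken for a moment while it holds something.
It also fails if it takes over 210 s, if anything falls off the work surface, if the arm or the gripper's body presses on something with over 40 N, if the wrist force passes 120 N, or if a joint passes its speed limit or range.

ROBOT

A 6-joint arm with a two-finger parallel gripper is mounted at the origin on the work surface. World frame = base frame: x ahead of the robot, y to its left, z up, the work surface at z = 0. Lengths are in m, angles in degrees, forces in N, time in s.
With the tool pointing down it reaches from about 0.3 to 0.95 m from the base axis. Payload 3.1 kg.
Tool frame: the origin (TCP) lies at the very end of the fingers, on their centre line; the grasp point (between the pads) lies 19 mm behind it; y points along the fingers, z is the direction in which the jaws open and shut, and the axes are right-handed (so a half turn about y gives the same grasp; the last joint's range is limited). The gripper opens to 85 mm and grips with 20 to 120 N. Pads are 22 mm wide; open, the fingers measure 114 mm over their backs; the gripper's body (76 mm by 85 mm) begins 54 mm behind the grasp point. The pads swing forward as they close: fully open they stand 13 mm farther back than shut.
Start: joints at [-77.733, 17.653, 93.61, -0, 68.738, -3.994], TCP at [0.175, -0.6, 0.231] pointing down, gripper open.
Joint ranges: [-175.34, 175.34], [-45.06, 112.39], [2.9, 150.54], [-68.45, 248.45], [3.09, 151.38], [-168.51, 168.51]. Speed limits (degrees/s): [159.86, 159.86, 180, 180, 180, 180].

INTERFACE

Orientations are given as [roll, pitch, yaw] about the fixed x, y, z axes, in that order (R = Rz(yaw) Ry(pitch) Rx(roll)).
In Python, from cell import robot, vision, ticket gives the robot as it stands. The module is installed in compiled form; this text tells all that it offers.
- The arm moves only by the shell command python3 -m inch 'ROWS' [FORCE]. ROWS is JSON, a list of rows, each a list of 3 entries, a list of its own where there are three numbers: the shift along the tool's x, y, z scaled (see below), then the turn, a rotation vector about the tool's x, y, z scaled (see below), then the closure, from 0 (fully open) to 1 (shut). A call has 1 to 12 rows; each row shifts and turns the commanded pose from where the row before left it, along the tool's axes as they then stand; what a row does not reach is not made up. The controller multiplies each number of a shift by 30 mm and each number of a turn by 4 degrees. A row lasts 1/12 s, in which the tool goes at most 41.7 mm and 7.16 degrees, less where a joint would pass 70% of its speed; a pose out of reach is approached as far as the arm can. A call with a number of a shift or a turn outside -1 to 1 is refused whole. A call with a gripper value outside its range is refused whole. The fingers move at their own pace and stop on an object; FORCE is the grip in N (left out, the last holds). Time passes only in rows, so rows that do not move let the fingers close. It gives the time, the measured TCP pose, the force and the opening at its end, in the units of the state.
- robot.get_state(): the state, without advancing time (a new reading comes with each control period).
- vision.read_camera(name): name is "scene" or "side" or "wrist"; returns the picture (480x640x3 uint8, red, green, blue); there is no depth.
- vision.get_calibration(name): a dict with "fovy" (degrees; the focal length in pixels is half the picture's height over the tangent of half this angle, whatever the lens; pixels are square), "cx", "cy" (the principal point, pixels), "view" (4x4, takes a point from world to camera coordinates). Camera axes: x right, y down, z forward; pixel columns grow to the right and rows downward; lengths in m; the calibration is good to about 2 mm. A picture is of the moment at which its call begins: read the wrist's pose just before it. get_calibration takes no time and is no camera call; for the wrist camera it gives the pose at the moment of the call.
- ticket.close_job(): hands the job in, once; it reports no verdict.
The state is a dict: "clock": time; "q": joint angles; "joint_velocities": joint speeds; "joint_torque": joint torques, N m; "position": TCP position; "tool_rot": TCP orientation; "force": force on the tool from outside, world axes, zero at the start; "ft_torque": the same for the moment, N m; "grip_width": finger opening in m.
Only numpy, scipy, OpenCV 4.12 (cv2) and the standard library are available. Lean on these libraries where they do the work, as an engineer would, in place of code of your own. Each camera call takes 0.05 s, during which the arm holds its last target. There are 200 camera calls.

## Working session

There is one attempt and no reset: what is moved stays moved. The work goes in short steps, Python scripts to look and compute and a shell command to move; the robot and the scene stay as the last step left them, time stands still between calls to the robot, and variables do not carry over. Pictures are saved under pics/ and viewed, about 12 in all and at most 16, crops included, and the job is handed in when it is done.

```bash
mkdir -p pics; ls; python3 - <<'E'
from cell import robot, vision
import cv2, numpy as np
print(robot.get_state())
for n in ["scene","side"]:
    c=vision.get_calibration(n); print(n,c)
    cv2.imwrite(f"pics/{n}0.png",cv2.cvtColor(vision.read_camera(n),cv2.COLOR_RGB2BGR))
E
```

```text
pics
{'clock': 0.0, 'q': array([-7.77313648e+01,  1.77053007e+01,  9.36899377e+01,  1.39422971e-04,
        6.87370078e+01, -3.99310005e+00]), 'joint_velocities': array([ 0.05990396, -0.11030465, -0.02999703, -0.06852695, -0.07165512,
        0.06024631]), 'joint_torque': array([ 6.36645709e-04, -4.15255237e+01, -2.76664567e+01, -1.06207540e-04,
        1.01886495e-02,  1.40169615e-06]), 'position': array([ 0.17481936, -0.59919446,  0.23003495]), 'tool_rot': array([-9.01319161e+01,  9.33863053e-03, -1.63738326e+02]), 'force': array([-0.39470181,  1.09975597,  0.49877433]), 'ft_torque': array([0.00627721, 0.04778082, 0.00569934]), 'grip_width': 0.08528182211428614}
scene {'fovy': 51.45592298029995, 'cx': 328.6552153638363, 'cy': 241.6800693931427, 'view': array([[ 0.87457143,  0.48475258,  0.01182165, -0.49446794],
       [ 0.42128623, -0.74754494, -0.5135119 , -0.18497419],
       [-0.240089  ,  0.45408314, -0.85800103,  1.3341983 ],
       [ 0.        ,  0.        ,  0.        ,  1.        ]])}
side {'fovy': 53.8067499447812, 'cx': 319.8615702180523, 'cy': 246.57813837104982, 'view': array([[-0.89143743, -0.45292071, -0.01421767,  0.48851791],
       [-0.27341083,  0.56261776, -0.78019727,  0.33159383],
       [ 0.36136662, -0.69160978, -0.62537195,  0.96916941],
       [ 0.        ,  0.        ,  0.        ,  1.        ]])}
```

View pics/scene0.png

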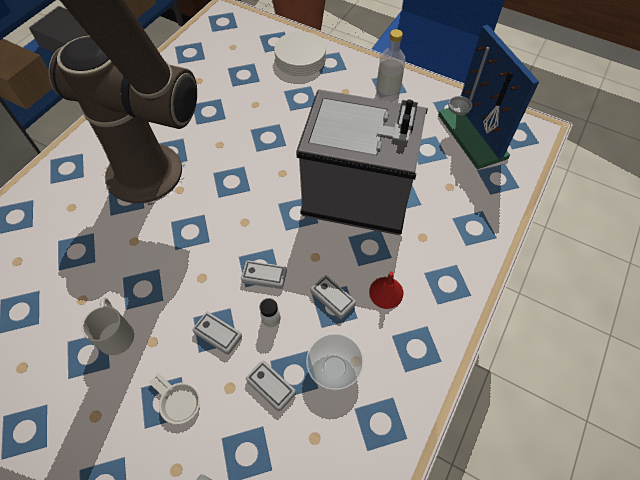

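View pics/side0.png

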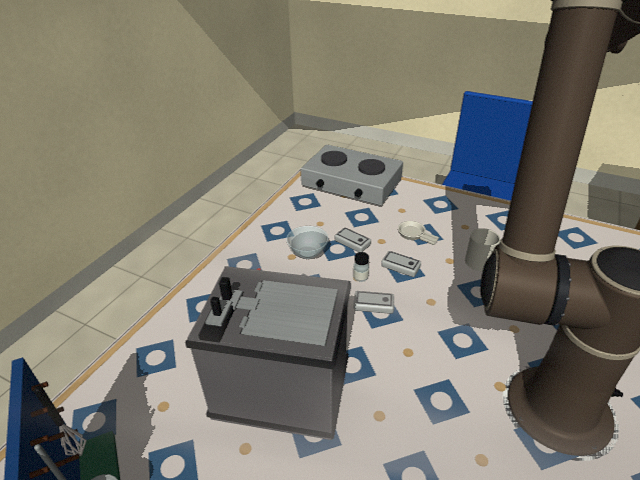

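The scene shows four tins at about (263,274), (333,298), (217,333) and (270,385). The jar is at (269,311), the bowl at (334,361), the funnel at (386,291) and the spoon rest at (178,402). The caddy top is around (360,125), with the knob and fin near (405,115). I'll enlarge crops to pick corners.

```bash
python3 - <<'E'
import cv2
a=cv2.imread("pics/scene0.png")
c=cv2.resize(a[245:420,185:405],None,fx=3.4,fy=3.4,interpolation=cv2.INTER_CUBIC); print(c.shape)
cv2.imwrite("pics/c1.png",c)
c=cv2.resize(a[80:180,290:440],None,fx=5,fy=5,interpolation=cv2.INTER_CUBIC)
cv2.imwrite("pics/c2.png",c)
E
```

```text
(595, 748, 3)
```

View pics/c1.png

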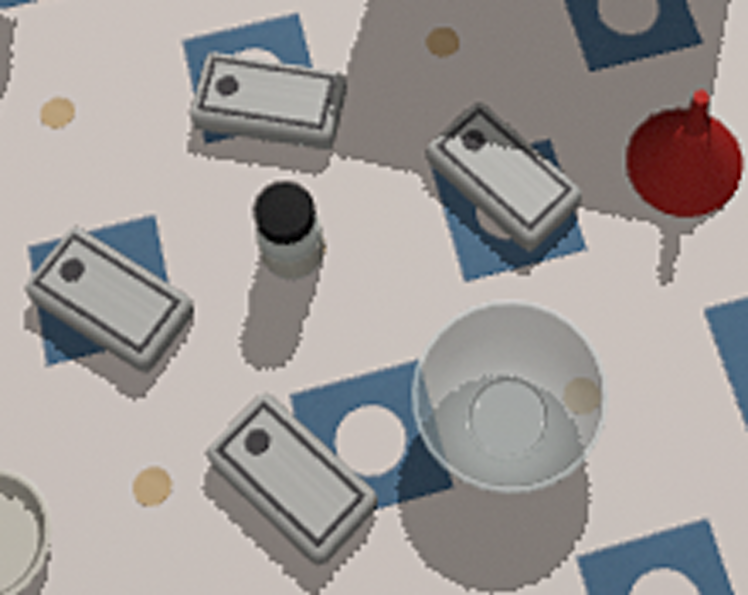

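View pics/c2.png

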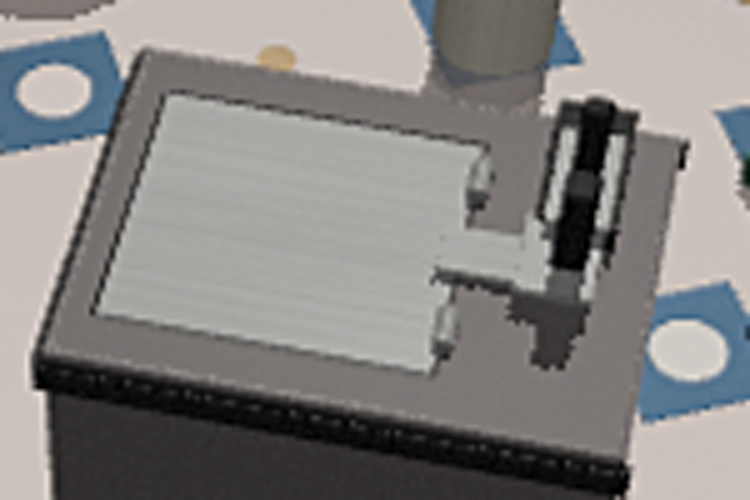

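The crops show the outlines clearly, so I'll take the tin label corners and the flap/caddy-top corners from them and cast rays.

```bash
cat > h.py <<'E'
import numpy as np, cv2
from cell import robot, vision
from scipy.spatial.transform import Rotation as R
def ray(n,uv,cal=None):
    c=cal or vision.get_calibration(n); f=240/np.tan(np.radians(c["fovy"]/2)); V=c["view"]
    uv=np.atleast_2d(uv).astype(float)
    d=np.c_[(uv[:,0]-c["cx"])/f,(uv[:,1]-c["cy"])/f,np.ones(len(uv))]@V[:3,:3]
    return -V[:3,:3].T@V[:3,3],d
def onz(n,uv,z,cal=None):
    o,d=ray(n,uv,cal); return o+d*((z-o[2])/d[:,2])[:,None]
def proj(n,p,cal=None):
    c=cal or vision.get_calibration(n); f=240/np.tan(np.radians(c["fovy"]/2)); V=c["view"]
    q=np.atleast_2d(p)@V[:3,:3].T+V[:3,3]; return np.c_[c["cx"]+f*q[:,0]/q[:,2],c["cy"]+f*q[:,1]/q[:,2]]
def tri(pairs):
    A=0;b=0
    for n,uv in pairs:
        o,d=ray(n,uv); d=d[0]/np.linalg.norm(d[0]); P=np.eye(3)-np.outer(d,d); A=A+P; b=b+P@o
    return np.linalg.solve(A,b)
def snap(n,name,crop=None,s=1):
    a=cv2.cvtColor(vision.read_camera(n),cv2.COLOR_RGB2BGR); cv2.imwrite(f"pics/{name}_full.png",a)
    if crop: x0,y0,x1,y1=crop; a=a[y0:y1,x0:x1]
    cv2.imwrite(f"pics/{name}.png",cv2.resize(a,None,fx=s,fy=s,interpolation=cv2.INTER_CUBIC))
def go(target,yaw):
    """target TCP world, yaw=deg of jaw axis (tool z) in world, tool y down -> rows shift total in tool units (30mm, 4deg)"""
    s=robot.get_state(); M=R.from_euler('xyz',s["tool_rot"],degrees=True)
    t=np.radians(yaw); z=np.array([np.cos(t),np.sin(t),0]); 
    best=None
    for k in (1,-1):
        zz=z*k; y=np.array([0,0,-1.]); x=np.cross(y,zz); T=R.from_matrix(np.c_[x,y,zz])
        rv=(M.inv()*T).as_rotvec(degrees=True)
        if best is None or np.linalg.norm(rv)<np.linalg.norm(best): best=rv
    d=M.inv().apply(np.array(target)-s["position"])
    print("pos",s["position"].round(4),"shift(units)",(d/.03).round(2),"turn(units)",(best/4).round(2),"q6",s["q"][5].round(1))
E
python3 - <<'E'
from h import *
tins=dict(A=[(213,60),(335,75),(323,130),(200,108)],B=[(478,110),(570,190),(528,234),(438,148)],C=[(75,235),(185,300),(145,352),(33,283)],D=[(263,402),(368,490),(318,553),(213,450)])
for k,v in tins.items():
    p=onz("scene",np.array(v)/3.4+[185,245],.024)[:,:2]
    e=(p[1]-p[0]+p[2]-p[3])/2; w=(p[3]-p[0]+p[2]-p[1])/2
    print(k,p.mean(0).round(4),"yaw",np.degrees(np.arctan2(e[1],e[0])).round(1),np.linalg.norm(e).round(3),np.linalg.norm(w).round(3))
f=onz("scene",np.array([(165,93),(487,147),(430,375),(95,317)])/5+[290,80],.25)[:,:2]
print("flap",f.round(4).tolist(),f.mean(0))
c=onz("scene",np.array([(147,50),(685,140),(628,460),(38,355)])/5+[290,80],.25)[:,:2]
print("cad",c.round(4).tolist(),c.mean(0))
for q in (f,c):
    for a,b in ((0,1),(3,2),(1,2),(0,3)):
        e=q[b]-q[a]; print(np.linalg.norm(e).round(3),np.degrees(np.arctan2(e[1],e[0])).round(1))
for n,uv in dict(jar=(286,210),).items(): print(n,onz("scene",np.array(uv)/3.4+[185,245],.075))
print("bowl rim",onz("scene",np.array((508,395))/3.4+[185,245],.055),"funnel",onz("scene",np.array((685,165))/3.4+[185,245],.01),"rest",onz("scene",(178,402),.015))
s=robot.get_state();M=R.from_euler('xyz',s["tool_rot"],degrees=True).as_matrix();print(M.round(2))
W=vision.get_calibration("wrist")["view"];print("cam in tool",(M.T@(-W[:3,:3].T@W[:3,3]-s["position"])).round(3),(W[:3,:3]@M).round(2))
E
```

```text
A [ 0.4508 -0.1052] yaw 19.8 0.086 0.04
B [ 0.6188 -0.0769] yaw -15.9 0.085 0.041
C [ 0.4402 -0.2752] yaw -1.5 0.088 0.04
D [ 0.603  -0.3162] yaw -11.5 0.088 0.044
flap [[0.4101, 0.2476], [0.5524, 0.2895], [0.589, 0.1571], [0.4501, 0.1153]] [0.50037699 0.20238787]
cad [[0.3892, 0.2678], [0.6282, 0.3378], [0.6803, 0.1565], [0.4398, 0.0851]] [0.53436979 0.21178444]
0.148 16.4
0.145 16.7
0.137 -74.5
0.138 -73.2
0.249 16.3
0.251 16.5
0.189 -73.9
0.19 -74.5
jar [[ 0.52421474 -0.18854687  0.075     ]]
bowl rim [[ 0.69922983 -0.21850451  0.055     ]] funnel [[ 0.72188701 -0.00748043  0.01      ]] rest [[ 0.45674067 -0.43669754  0.015     ]]
[[-0.96 -0.    0.28]
 [-0.28  0.   -0.96]
 [-0.   -1.   -0.  ]]
cam in tool [-0.083 -0.142  0.   ] [[ 0.    0.    1.  ]
 [ 0.95 -0.32 -0.  ]
 [ 0.32  0.95 -0.  ]]
```

```bash
python3 - <<'E'
s=open('h.py').read(); i=s.index("def go(")
open('h.py','w').write(s[:i]+'''def go(target,yaw):
    """yaw = world yaw of tool z (deg); prints shift in units along tool axes AFTER the turn has been made, and turn units about tool y"""
    s=robot.get_state(); M=R.from_euler('xyz',s["tool_rot"],degrees=True)
    t=np.radians(yaw); z=np.array([np.cos(t),np.sin(t),0]); y=np.array([0,0,-1.])
    T=R.from_matrix(np.c_[np.cross(y,z),y,z]); rv=(M.inv()*T).as_rotvec(degrees=True)
    d=T.inv().apply(np.array(target)-s["position"])
    print("t",round(s["clock"],1),"pos",s["position"].round(4),"shift",(d/.03).round(2),"turn",(rv/4).round(2),"q6",s["q"][5].round(1),"w",round(s["grip_width"],4),"F",s["force"].round(1))
C=np.array([.534,.2115]); CY=16.3
def cad(x,y,z):
    a=np.radians(CY); return np.array([C[0]+x*np.cos(a)-y*np.sin(a),C[1]+x*np.sin(a)+y*np.cos(a),.25+z])
''')
E
python3 - <<'E'
from h import *
b=onz("scene",(388,97),0)[0]; print("bottle base",b)
o,d=ray("scene",(397,32)); # height where ray is closest to bottle axis
t=((b[:2]-o[:2])@d[0,:2])/(d[0,:2]@d[0,:2]); print("cap",o+t*d[0])
for p in [cad(.085,0,.055),cad(.085,.045,.055)]: print(p,proj("scene",p),(proj("scene",p)-[290,80])*5,proj("side",p))
go(cad(.085,.045,.10),CY)
E
```

```text
bottle base [0.44533053 0.58336979 0.        ]
cap [0.44358381 0.58274782 0.22238444]
[0.61558345 0.23535667 0.305     ] [[406.67713312 117.01900628]] [[583.38566562 185.09503138]] [[223.25925825 279.16577267]]
[0.60295345 0.27854791 0.305     ] [[409.67424905 101.92904669]] [[598.37124523 109.64523347]] [[214.23317154 296.89616067]]
t 0.1 pos [ 0.1748 -0.5993  0.2301] shift [-24.08  -4.    21.91] turn [ 2.000e-02 -2.251e+01 -3.000e-02] q6 -4.0 w 0.0855 F [0.2 0.5 0. ]
```

```bash
python3 -m inch '[[[0,-0.5,0],[0,-1,0],0],[[0,-0.5,0],[0,-1,0],0],[[0,-0.5,0],[0,-1,0],0],[[0,-0.5,0],[0,-1,0],0],[[0,-0.5,0],[0,-1,0],0],[[0,-0.5,0],[0,-1,0],0],[[0,-0.5,0],[0,-1,0],0],[[0,-0.5,0],[0,-1,0],0],[[0,-0.5,0],[0,-1,0],0],[[0,-0.5,0],[0,-1,0],0],[[0,0,0],[0,-1,0],0],[[0,0,0],[0,-1,0],0]]' 40; python3 - <<'E'
from h import *
go(cad(.085,.045,.10),CY)
E
```

```text
clock: 1.1
position: [0.1751, -0.6004, 0.3825]
tool_rot: [-89.9, -0.1, -115.5]
force: [-0.8, 0.4, 0.8]
grip_width: 0.0855
t 1.1 pos [ 0.1751 -0.6004  0.3825] shift [-24.12   1.08  21.91] turn [-1.000e-02 -1.046e+01  3.000e-02] q6 -52.2 w 0.0855 F [-0.8  0.4  0.8]
```

```bash
python3 -m inch '[[[0,0,0],[0,-1,0],0],[[0,0,0],[0,-1,0],0],[[0,0,0],[0,-1,0],0],[[0,0,0],[0,-1,0],0],[[0,0,0],[0,-1,0],0],[[0,0,0],[0,-1,0],0],[[0,0,0],[0,-1,0],0],[[0,0,0],[0,-1,0],0],[[0,0,0],[0,-1,0],0],[[0,0,0],[0,-1,0],0],[[0,0,0],[0,-0.46,0],0]]'
python3 -m inch '[[[-0.9,0,0.8],[0,0,0],0],[[-0.9,0,0.8],[0,0,0],0],[[-0.9,0,0.8],[0,0,0],0],[[-0.9,0,0.8],[0,0,0],0],[[-0.9,0,0.8],[0,0,0],0],[[-0.9,0,0.8],[0,0,0],0],[[-0.9,0,0.8],[0,0,0],0],[[-0.9,0,0.8],[0,0,0],0],[[-0.9,0,0.8],[0,0,0],0],[[-0.9,0,0.8],[0,0,0],0],[[-0.9,0,0.8],[0,0,0],0],[[-0.9,0,0.8],[0,0,0],0]]'
python3 -m inch '[[[-0.9,0,0.8],[0,0,0],0],[[-0.9,0,0.8],[0,0,0],0],[[-0.9,0,0.8],[0,0,0],0],[[-0.9,0,0.8],[0,0,0],0],[[-0.9,0,0.8],[0,0,0],0],[[-0.9,0,0.8],[0,0,0],0],[[-0.9,0,0.8],[0,0,0],0],[[-0.9,0,0.8],[0,0,0],0],[[-0.9,0,0.8],[0,0,0],0],[[-0.9,0,0.8],[0,0,0],0],[[-0.9,0,0.8],[0,0,0],0],[[-0.9,0,0.8],[0,0,0],0]]'
python3 - <<'E'
from h import *
go(cad(.085,.045,.10),CY)
E
```

```text
clock: 2.02
position: [0.1749, -0.5997, 0.3804]
tool_rot: [-90.0, 0.1, -73.7]
force: [0.5, 0.7, 0.2]
grip_width: 0.0853
clock: 3.02
position: [0.3619, -0.207, 0.3809]
tool_rot: [-90.0, 0.0, -73.9]
force: [0.2, 0.1, 0.6]
grip_width: 0.0856
clock: 4.02
position: [0.5488, 0.1841, 0.3806]
tool_rot: [-90.1, -0.0, -73.9]
force: [0.8, -0.6, 0.3]
grip_width: 0.0856
t 4.0 pos [0.5488 0.1841 0.3806] shift [-2.52  1.02  2.62] turn [ 0.02 -0.04  0.  ] q6 -1.9 w 0.0856 F [ 0.8 -0.6  0.3]
```

```bash
python3 -m inch '[[[-0.84,0,0.87],[0,0,0],0],[[-0.84,0,0.87],[0,0,0],0],[[-0.84,0,0.87],[0,0,0],0],[[0,0.8,0],[0,0,0],0],[[0,0.8,0],[0,0,0],0],[[0,0.8,0],[0,0,0],0],[[0,0.5,0],[0,0,0],0],[[0,0.5,0],[0,0,0],0],[[0,0,0],[0,0,0],0.4],[[0,0,0],[0,0,0],0.4]]'
python3 - <<'E'
from h import *
go(cad(.085,.045,.026),CY)
snap("scene","s1",(330,40,480,160),5)
E
```

```text
clock: 4.85
position: [0.602, 0.2763, 0.2776]
tool_rot: [-90.2, -0.0, -73.9]
force: [0.8, -0.1, -0.3]
grip_width: 0.064
t 4.8 pos [0.602  0.2763 0.2776] shift [-0.06  0.05  0.05] turn [ 0.05 -0.05  0.  ] q6 4.8 w 0.064 F [ 0.8 -0.1 -0.3]
```

View pics/s1.png

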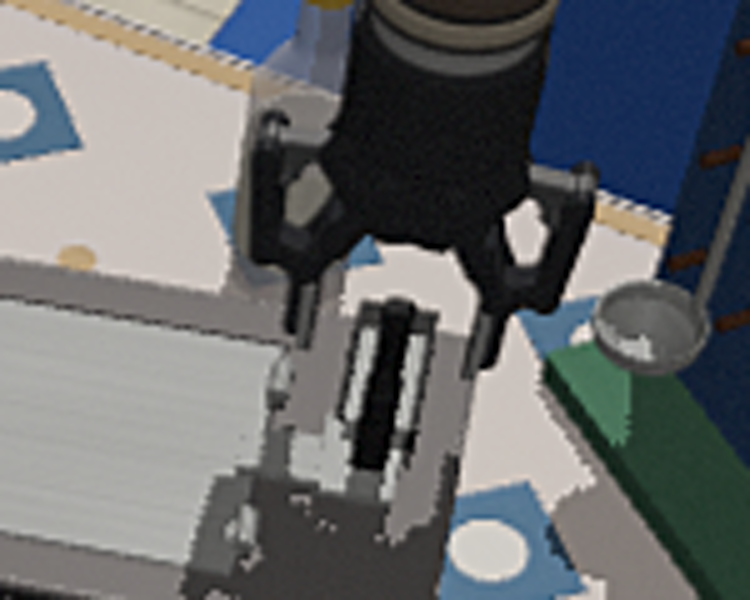

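The fingers straddle the fin (its top is near (398,305) in the crop). Next I close and slide the tab towards +y.

```bash
python3 -m inch '[[[0,0,0],[0,0,0],1],[[0,0,0],[0,0,0],1],[[0,0,0],[0,0,0],1],[[0,0,0],[0,0,0],1],[[0,0,0],[0,0,0],1],[[0,0,0],[0,0,0],1]]' 40
python3 -m inch '[[[-0.2,0,0],[0,0,0],1],[[-0.2,0,0],[0,0,0],1],[[-0.2,0,0],[0,0,0],1],[[-0.2,0,0],[0,0,0],1],[[-0.2,0,0],[0,0,0],1],[[-0.1,0,0],[0,0,0],1],[[0,0,0],[0,0,0],1],[[0,0,0],[0,0,0],1]]'
python3 - <<'E'
from h import *
go(cad(.085,.075,.026),CY)
E
```

```text
clock: 5.4
position: [0.603, 0.2767, 0.2809]
tool_rot: [-89.9, 0.0, -73.9]
force: [-3.9, -1.2, 5.9]
grip_width: 0.0125
clock: 6.07
position: [0.5952, 0.3038, 0.281]
tool_rot: [-90.0, -0.5, -73.9]
force: [-0.2, -10.8, 7.4]
grip_width: 0.013
t 6.1 pos [0.5952 0.3038 0.281 ] shift [-0.12  0.17  0.01] turn [-0.   -0.05  0.13] q6 7.6 w 0.013 F [ -0.2 -10.8   7.4]
```

```bash
python3 -m inch '[[[0.1,0,0],[0,0,0],0.4],[[0,0,0],[0,0,0],0.4],[[0,0,0],[0,0,0],0.4],[[0,-0.7,0],[0,0,0],0.4],[[0,-0.7,0],[0,0,0],0.4],[[0,-0.6,0],[0,0,0],0.4],[[0.8,0,0],[0,0,0],0.4],[[0.8,0,0],[0,0,0],0.4],[[0.7,0,0],[0,0,0],0.4],[[0,0,0],[0,0,0],0.4]]'
python3 - <<'E'
from h import *
go(cad(.085,0,.029),CY)
snap("scene","s2",(330,40,480,160),5)
E
```

```text
clock: 6.9
position: [0.6148, 0.2362, 0.339]
tool_rot: [-90.0, -0.1, -74.1]
force: [-0.3, 0.0, -0.9]
grip_width: 0.0514
t 6.9 pos [0.6148 0.2362 0.339 ] shift [0.04 2.   0.02] turn [-0.   -0.09  0.03] q6 1.4 w 0.0514 F [-0.3  0.  -0.9]
```

View pics/s2.png

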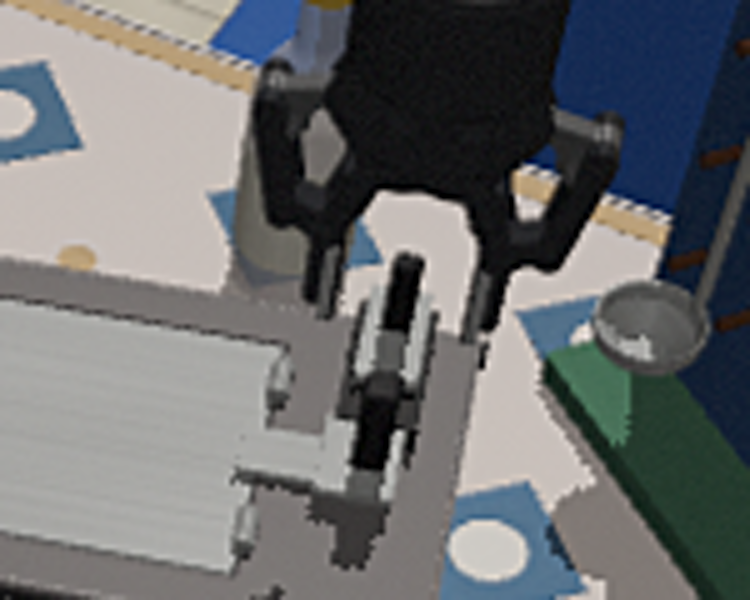

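The fin has moved back to (405,260), which puts the tab aside, while the knob (382,385) hasn't moved. Next I lower onto the knob, grip it and lift.

```bash
python3 -m inch '[[[0,0.6,0],[0,0,0],0.4],[[0,0.6,0],[0,0,0],0.4],[[0,0.6,0],[0,0,0],0.4],[[0,0.2,0],[0,0,0],0.4],[[0,0,0],[0,0,0],1],[[0,0,0],[0,0,0],1],[[0,0,0],[0,0,0],1],[[0,0,0],[0,0,0],1],[[0,0,0],[0,0,0],1],[[0,0,0],[0,0,0],1]]' 50
python3 -m inch '[[[0,-0.2,0],[0,0,0],1],[[0,-0.2,0],[0,0,0],1],[[0,-0.2,0],[0,0,0],1],[[0,-0.2,0],[0,0,0],1],[[0,-0.2,0],[0,0,0],1],[[0,-0.13,0],[0,0,0],1],[[0,0,0],[0,0,0],1],[[0,0,0],[0,0,0],1],[[0,0,0],[0,0,0],1]]'
python3 - <<'E'
from h import *
go(cad(.085,0,.029+.032),CY)
E
```

```text
clock: 7.78
position: [0.6138, 0.2398, 0.2807]
tool_rot: [-89.9, 0.1, -73.9]
force: [-2.6, 0.5, 3.7]
grip_width: 0.0146
clock: 8.53
position: [0.6137, 0.2397, 0.3128]
tool_rot: [-90.0, 0.1, -73.9]
force: [0.7, 5.5, -6.2]
grip_width: 0.0146
t 8.5 pos [0.6137 0.2397 0.3128] shift [0.16 0.06 0.02] turn [-0.   -0.05 -0.01] q6 1.4 w 0.0146 F [ 0.7  5.5 -6.2]
```

```bash
python3 -m inch '[[[0,0,0],[0,0,0],0.3],[[0,0,0],[0,0,0],0.3],[[0,0,0],[0,0,0],0.3],[[0,-0.8,0],[0,0,0],0],[[0,-0.8,0],[0,0,0],0],[[0,-0.8,0],[0,0,0],0],[[0,-0.5,0],[0,0,0],0],[[0,0,0.8],[0,0,0],0],[[0.5,0,-0.8],[0,0,0],0],[[1,0,-0.8],[0,0,0],0],[[1,0,-0.8],[0,0,0],0],[[1,0,-0.8],[0,0,0],0]]'
python3 -m inch '[[[1,0,-0.8],[0,0,0],0],[[1,0,-0.8],[0,0,0],0],[[1,0,-0.8],[0,0,0],0],[[1,0,0],[0,1,0],0],[[0,0,0],[0,1,0],0],[[0,0,0],[0,1,0],0],[[0,0,0],[0,1,0],0],[[0,0,0],[0,1,0],0],[[0,0,0],[0,1,0],0],[[0,0,0],[0,1,0],0],[[0,0,0],[0,1,0],0],[[0,0,0],[0,1,0],0]]'
python3 -m inch '[[[0,0,0],[0,1,0],0],[[0,0,0],[0,1,0],0],[[0,0,0],[0,1,0],0],[[0,0,0],[0,1,0],0],[[0,0,0],[0,1,0],0],[[0,0,0],[0,1,0],0],[[0,0,0],[0,1,0],0],[[0,0,0],[0,1,0],0],[[0,0,0],[0,1,0],0],[[0,0,0],[0,1,0],0],[[0,0,0],[0,1,0],0],[[0,0,0],[0,1,0],0]]'
python3 - <<'E'
from h import *
go(np.array([.4508,-.1052,.10]),19.8-90)
snap("scene","s3")
E
```

```text
clock: 9.53
position: [0.5734, 0.1165, 0.4007]
tool_rot: [-90.0, -0.1, -73.9]
force: [1.2, -0.8, 0.5]
grip_width: 0.0856
clock: 10.53
position: [0.5378, -0.018, 0.4015]
tool_rot: [-89.9, -0.1, -110.1]
force: [0.6, 0.5, -0.2]
grip_width: 0.0855
clock: 11.53
position: [0.5378, -0.0179, 0.4016]
tool_rot: [-89.9, 0.0, -158.1]
force: [-0.1, -0.8, -0.3]
grip_width: 0.0851
t 11.5 pos [ 0.5378 -0.0179  0.4016] shift [ 3.71 10.05  1.75] turn [-0.03  0.52 -0.01] q6 61.7 w 0.0851 F [-0.1 -0.8 -0.3]
```

View pics/s3.png

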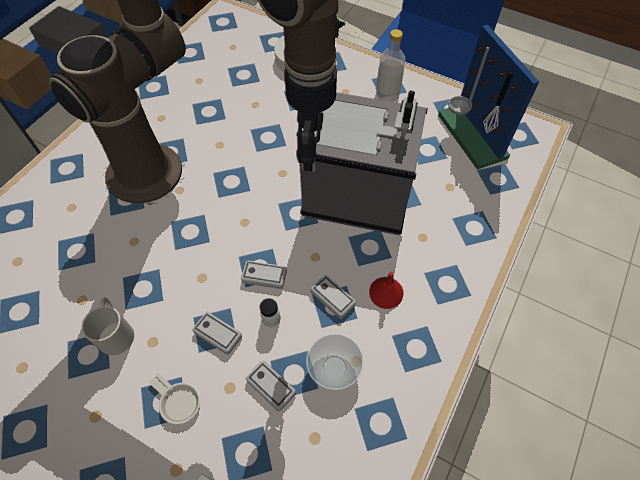

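```bash
python3 -m inch '[[[0.93,0.5,0.44],[0,0.26,0],0],[[0.93,0.5,0.44],[0,0.26,0],0],[[0.93,0.5,0.44],[0,0,0],0],[[0.92,0.5,0.44],[0,0,0],0],[[0,1,0],[0,0,0],0],[[0,1,0],[0,0,0],0],[[0,1,0],[0,0,0],0],[[0,1,0],[0,0,0],0],[[0,1,0],[0,0,0],0],[[0,1,0],[0,0,0],0],[[0,1,0],[0,0,0],0],[[0,0,0],[0,0,0],0]]'
python3 - <<'E'
from h import *
go(np.array([.4508,-.1052,.005]),19.8-90)
snap("wrist","w1"); print(proj("wrist",[.4508,-.1052,.024]))
E
```

```text
clock: 12.58
position: [0.4477, -0.1049, 0.1254]
tool_rot: [-90.4, -0.5, -159.9]
force: [-2.2, 0.3, -0.5]
grip_width: 0.0853
t 12.6 pos [ 0.4477 -0.1049  0.1254] shift [-0.09  4.01  0.05] turn [0.09 0.07 0.13] q6 51.4 w 0.0853 F [-2.2  0.3 -0.5]
[[326.10983334 236.34105528]]
```

View pics/w1.png

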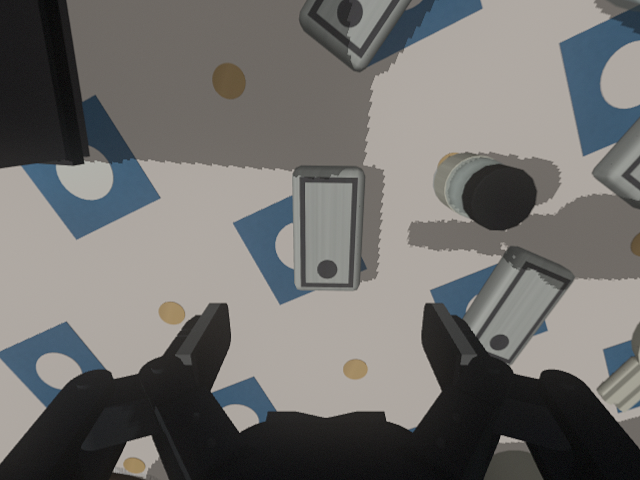

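The tin is centred at (328,231) in the wrist view against a predicted (326,236), and it is square to the jaws. Now I descend and grip.

```bash
python3 -m inch '[[[0,0.8,0],[0,0,0],0],[[0,0.8,0],[0,0,0],0],[[0,0.8,0],[0,0,0],0],[[0,0.8,0],[0,0,0],0],[[0,0.4,0],[0,0,0],0],[[0,0.3,0],[0,0,0],0],[[0,0,0],[0,0,0],0.8],[[0,0,0],[0,0,0],0.8],[[0,0,0],[0,0,0],0.8],[[0,0,0],[0,0,0],0.8],[[0,0,0],[0,0,0],0.8]]' 50
python3 -m inch '[[[0,-0.5,0],[0,0,0],0.8],[[0,-1,0],[0,0,0],0.8],[[0,-1,0],[0,0,0],0.8],[[0,-1,0],[0,0,0],0.8],[[0,-1,0],[0,0,0],0.8],[[0,-1,0],[0,0,0],0.8],[[0,-1,0],[0,0,0],0.8],[[0,-1,0],[0,0,0],0.8],[[0,-1,0],[0,0,0],0.8],[[0,-1,0],[0,0,0],0.8],[[0,-1,0],[0,0,0],0.8],[[0,-0.5,0],[0,0,0],0.8]]'
python3 - <<'E'
from h import *
go(cad(-.05,0,.07),CY)
E
```

```text
clock: 13.55
position: [0.4547, -0.1066, 0.0154]
tool_rot: [-89.8, 0.2, -160.0]
force: [-0.5, -0.2, 5.7]
grip_width: 0.0522
clock: 14.55
position: [0.4539, -0.1063, 0.3486]
tool_rot: [-89.7, 0.4, -160.0]
force: [0.5, 0.2, 0.6]
grip_width: 0.052
t 14.6 pos [ 0.4539 -0.1063  0.3486] shift [-9.42  0.95  3.87] turn [-1.300e-01 -2.157e+01 -2.000e-02] q6 51.4 w 0.052 F [0.5 0.2 0.6]
```

```bash
python3 - <<'E'
from h import *
p=robot.get_state()["position"]; u=proj("side",p)[0]; v=proj("scene",p)[0]; print(u,v)
for n,w in (("side",u),("scene",v)):
    x,y=int(w[0]),int(w[1]); x0=max(0,min(540,x-50)); y0=max(0,min(405,y-50)); print(n,x0,y0)
    snap(n,"g_"+n,(x0,y0,x0+100,y0+75),4)
cv2.imwrite("pics/g1.png",np.hstack([cv2.imread("pics/g_side.png"),cv2.imread("pics/g_scene.png")]))
E
```

```text
[380.63129635 187.13489548] [246.47429195 188.75427559]
side 330 137
scene 196 138
```

View pics/g1.png

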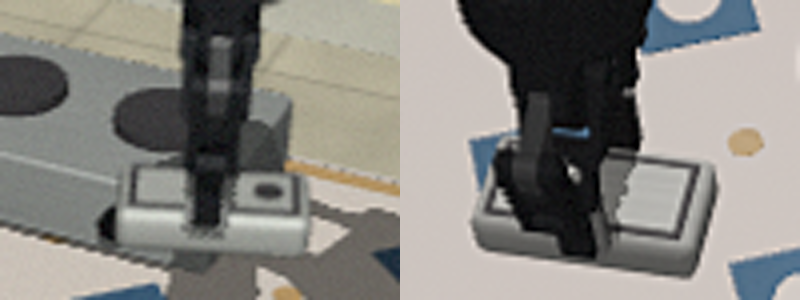

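The side view shows the tips covering most of the tin's side and the tin gripped near mid-length. Next I turn to the caddy's axes and carry it over the throat.

```bash
python3 -m inch '[[[0,0,0],[0,-1,0],0.8],[[0,0,0],[0,-1,0],0.8],[[0,0,0],[0,-1,0],0.8],[[0,0,0],[0,-1,0],0.8],[[0,0,0],[0,-1,0],0.8],[[0,0,0],[0,-1,0],0.8],[[0,0,0],[0,-1,0],0.8],[[0,0,0],[0,-1,0],0.8],[[0,0,0],[0,-1,0],0.8],[[0,0,0],[0,-1,0],0.8],[[0,0,0],[0,-1,0],0.8],[[0,0,0],[0,-1,0],0.8]]'
python3 -m inch '[[[0,0,0],[0,-1,0],0.8],[[0,0,0],[0,-1,0],0.8],[[0,0,0],[0,-1,0],0.8],[[0,0,0],[0,-1,0],0.8],[[0,0,0],[0,-1,0],0.8],[[0,0,0],[0,-1,0],0.8],[[0,0,0],[0,-1,0],0.8],[[0,0,0],[0,-1,0],0.8],[[0,0,0],[0,-1,0],0.8],[[0,0,0],[0,-0.6,0],0.8]]'
python3 -m inch '[[[-0.9,0,0.37],[0,0,0],0.8],[[-0.9,0,0.37],[0,0,0],0.8],[[-0.9,0,0.37],[0,0,0],0.8],[[-0.9,0,0.37],[0,0,0],0.8],[[-0.9,0,0.37],[0,0,0],0.8],[[-0.9,0,0.37],[0,0,0],0.8],[[-0.9,0,0.37],[0,0,0],0.8],[[-0.9,0,0.37],[0,0,0],0.8],[[-0.9,0,0.37],[0,0,0],0.8],[[-0.9,0,0.37],[0,0,0],0.8],[[0,0,0],[0,0,0],0.8]]'
python3 - <<'E'
from h import *
go(cad(-.05,0,.03),CY)
E
```

```text
clock: 15.65
position: [0.4514, -0.1054, 0.3412]
tool_rot: [-90.2, -0.0, -111.8]
force: [0.8, 0.0, 0.4]
grip_width: 0.0521
clock: 16.48
position: [0.4514, -0.1054, 0.3412]
tool_rot: [-90.1, 0.1, -73.4]
force: [-0.3, 0.3, -1.2]
grip_width: 0.0521
clock: 17.4
position: [0.4816, 0.1888, 0.3412]
tool_rot: [-90.1, 0.2, -73.3]
force: [0.4, -0.1, -1.6]
grip_width: 0.0522
t 17.4 pos [0.4816 0.1888 0.3412] shift [-0.24  2.04  0.22] turn [ 0.03  0.09 -0.05] q6 -0.2 w 0.0522 F [ 0.4 -0.1 -1.6]
```

```bash
python3 -m inch '[[[-0.24,0,0.22],[0,0.1,0],0.8],[[0,0.8,0],[0,0,0],0.8],[[0,0.7,0],[0,0,0],0.8],[[0,0.4,0],[0,0,0],0.8],[[0,0.4,0],[0,0,0],0.8],[[0,0.4,0],[0,0,0],0.8],[[0,0.4,0],[0,0,0],0.8],[[0,0.4,0],[0,0,0],0.8],[[0,0.4,0],[0,0,0],0.8],[[0,0,0],[0,0,0],0.8]]'
python3 - <<'E'
from h import *
go(cad(-.05,0,-.092),CY)
E
```

```text
clock: 18.23
position: [0.4855, 0.1928, 0.2238]
tool_rot: [-90.2, 0.0, -74.0]
force: [-1.9, -0.2, 2.3]
grip_width: 0.0525
t 18.2 pos [0.4855 0.1928 0.2238] shift [-0.14  2.19  0.06] turn [ 0.06 -0.07 -0.  ] q6 0.9 w 0.0525 F [-1.9 -0.2  2.3]
```

```bash
python3 -m inch '[[[-0.14,0.4,0],[0,0,0],0.8],[[0,0.4,0],[0,0,0],0.8],[[0,0.4,0],[0,0,0],0.8],[[0,0.4,0],[0,0,0],0.8],[[0,0.4,0],[0,0,0],0.8],[[0,0.2,0],[0,0,0],0.8],[[0,0,0],[0,0,0],0.8]]'
python3 - <<'E'
from h import *
go(cad(-.05,0,-.092),CY)
E
```

```text
clock: 18.82
position: [0.4914, 0.199, 0.1611]
tool_rot: [-89.3, 0.0, -74.0]
force: [10.5, 2.7, -1.0]
grip_width: 0.0519
t 18.8 pos [0.4914 0.199  0.1611] shift [-0.    0.1  -0.18] turn [-0.18 -0.07 -0.  ] q6 1.3 w 0.0519 F [10.5  2.7 -1. ]
```

A +x push of 10 N suggests a knuckle touching the throat's -x edge, so I'll ease +x before opening.

```bash
python3 -m inch '[[[0,0,0.15],[0,0,0],0.8],[[0,0,0.2],[0,0,0],0.8],[[0,0,0],[0,0,0],0.8]]'
python3 -m inch '[[[0,0,0],[0,0,0],0.3],[[0,0,0],[0,0,0],0.2],[[0,0,0.1],[0,0,0],0.15],[[0,0,0.1],[0,0,0],0.15],[[0,0,0],[0,0,0],0.15],[[0,0,0],[0,0,0],0.15]]'
python3 - <<'E'
from h import *
go(cad(-.05,0,-.092),CY)
snap("scene","s4",(280,60,440,180),5)
cv2.imwrite("pics/w2.png",cv2.cvtColor(vision.read_camera("wrist"),cv2.COLOR_RGB2BGR))
E
```

```text
clock: 19.07
position: [0.4946, 0.1999, 0.1585]
tool_rot: [-90.3, -0.0, -74.0]
force: [-2.3, -1.1, 2.6]
grip_width: 0.052
clock: 19.57
position: [0.4968, 0.2005, 0.1584]
tool_rot: [-90.6, -0.0, -74.0]
force: [-11.6, -3.9, 4.5]
grip_width: 0.0726
t 19.6 pos [0.4968 0.2005 0.1584] shift [-0.    0.01 -0.37] turn [ 0.16 -0.07  0.  ] q6 1.3 w 0.0726 F [-11.6  -3.9   4.5]
```

View pics/w2.png

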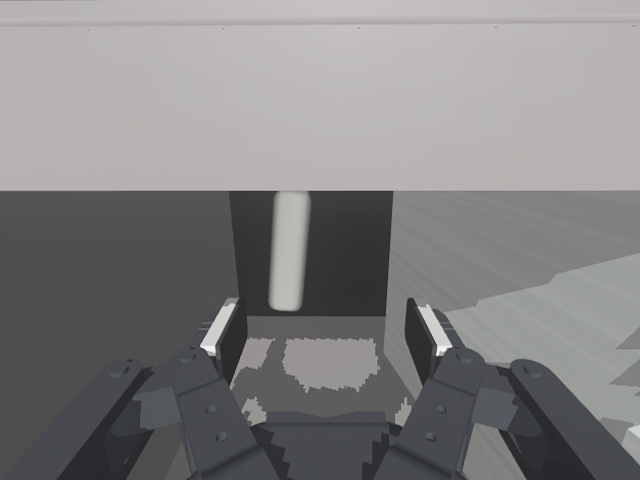

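The wrist view shows the flap held aside on the right, with the tin down inside the box at (290,250). Now I back out and go for the next tin.

```bash
python3 -m inch '[[[0,0,-0.15],[0,0,0],0.15],[[0,-0.4,0],[0,0,0],0.15],[[0,-0.6,0],[0,0,0],0.15],[[0,-0.6,0],[0,0,0],0.15],[[0,-0.6,0],[0,0,0],0.15],[[0,-0.8,0],[0,0,0],0.15],[[0,-0.8,0],[0,0,0],0.15],[[0,-1,0],[0,0,0],0.15],[[0,-1,0],[0,0,0],0.15],[[0,-1,0],[0,0,0],0],[[0,0,0],[0,-1,0],0],[[0,0,0],[0,-1,0],0]]'
python3 -m inch '[[[0,0,0],[0,-1,0],0],[[0,0,0],[0,-1,0],0],[[0,0,0],[0,-1,0],0],[[0,0,0],[0,-1,0],0],[[0,0,0],[0,-1,0],0],[[0,0,0],[0,-1,0],0],[[0,0,0],[0,-1,0],0],[[0,0,0],[0,-1,0],0],[[0,0,0],[0,-1,0],0],[[0,0,0],[0,-1,0],0],[[0,0,0],[0,-1,0],0],[[0,0,0],[0,-1,0],0]]'
python3 - <<'E'
from h import *
go([.6188,-.0769,.10],74.1)
snap("scene","s5")
a=cv2.imread("pics/scene0.png");b=cv2.imread("pics/s5_full.png")
for k,p in dict(B=(.6188,-.0769),C=(.4402,-.2752),D=(.603,-.3162),A=(.4508,-.1052)).items():
    x,y=proj("scene",[*p,.024])[0].astype(int); print(k,cv2.absdiff(a[y-22:y+22,x-25:x+25],b[y-22:y+22,x-25:x+25]).mean().round(1))
E
```

```text
clock: 20.67
position: [0.4999, 0.2014, 0.3685]
tool_rot: [-89.4, -0.1, -65.8]
force: [-0.7, 0.2, -1.0]
grip_width: 0.0851
clock: 21.67
position: [0.4984, 0.201, 0.365]
tool_rot: [-89.9, -0.2, -17.8]
force: [0.1, -0.1, -0.3]
grip_width: 0.0853
t 21.7 pos [0.4984 0.201  0.365 ] shift [ 6.4   8.83 -7.81] turn [-0.03 -0.47  0.04] q6 -54.9 w 0.0853 F [ 0.1 -0.1 -0.3]
B 12.9
C 2.9
D 29.7
A 35.4
```

```bash
python3 - <<'E'
import cv2
b=cv2.imread("pics/s5_full.png")[90:420,180:430]
cv2.imwrite("pics/s5c.png",cv2.resize(b,None,fx=1.8,fy=1.8,interpolation=cv2.INTER_CUBIC))
E
```

```text
(no output)
```

View pics/s5c.png

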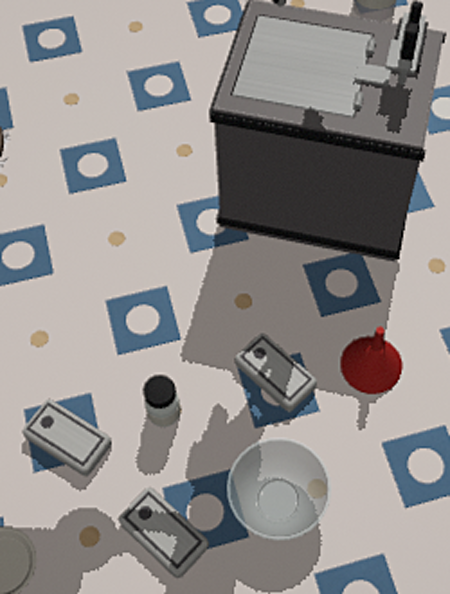

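The flap is shut, tin A is gone and the other tins haven't moved (D's difference was only shadow). On to tin B.

```bash
python3 -m inch '[[[0.8,0,-0.97],[0,-0.47,0],0],[[0.8,0,-0.97],[0,0,0],0],[[0.8,0,-0.97],[0,0,0],0],[[0.8,0,-0.97],[0,0,0],0],[[0.8,0,-0.97],[0,0,0],0],[[0.8,0.2,-0.97],[0,0,0],0],[[0.8,0.3,-0.97],[0,0,0],0],[[0.8,0.5,-0.97],[0,0,0],0],[[0,1,0],[0,0,0],0],[[0,1,0],[0,0,0],0],[[0,1,0],[0,0,0],0],[[0,1,0],[0,0,0],0]]'
python3 -m inch '[[[0,1,0],[0,0,0],0],[[0,1,0],[0,0,0],0],[[0,1,0],[0,0,0],0],[[0,0,0],[0,0,0],0],[[0,0,0],[0,0,0],0]]'
python3 - <<'E'
from h import *
go([.6188,-.0769,.008],74.1)
E
```

```text
clock: 22.72
position: [0.6171, -0.0775, 0.2135]
tool_rot: [-90.0, -0.2, -16.3]
force: [0.4, -0.0, -0.2]
grip_width: 0.0853
clock: 23.13
position: [0.615, -0.0765, 0.1226]
tool_rot: [-90.0, 0.2, -16.2]
force: [0.2, -0.1, 1.1]
grip_width: 0.0853
t 23.1 pos [ 0.615  -0.0765  0.1226] shift [0.12 3.82 0.02] turn [ 0.   -0.06 -0.05] q6 -85.0 w 0.0853 F [ 0.2 -0.1  1.1]
```

```bash
python3 -m inch '[[[0.12,0.8,0],[0,0,0],0],[[0,0.8,0],[0,0,0],0],[[0,0.8,0],[0,0,0],0],[[0,0.7,0],[0,0,0],0],[[0,0.4,0],[0,0,0],0],[[0,0.3,0],[0,0,0],0],[[0,0,0],[0,0,0],0.8],[[0,0,0],[0,0,0],0.8],[[0,0,0],[0,0,0],0.8],[[0,0,0],[0,0,0],0.8],[[0,0,0],[0,0,0],0.8]]' 60
python3 -m inch '[[[0,-0.5,0],[0,0,0],0.8],[[0,-1,0],[0,0,0],0.8],[[0,-1,0],[0,0,0],0.8],[[0,-1,0],[0,0,0],0.8],[[0,-1,0],[0,0,0],0.8],[[0,-1,0],[0,0,0],0.8],[[0,-1,0],[0,0,0],0.8],[[0,-1,0],[0,0,0],0.8],[[0,-1,0],[0,0,0],0.8],[[0,-1,0],[0,0,0],0.8],[[0,-1,0],[0,0,0],0.8],[[0,-0.5,0],[0,0,0],0.8]]'
python3 -m inch '[[[0,0,0],[0,1,0],0.8],[[0,0,0],[0,1,0],0.8],[[0,0,0],[0,1,0],0.8],[[0,0,0],[0,1,0],0.8],[[0,0,0],[0,1,0],0.8],[[0,0,0],[0,1,0],0.8],[[0,0,0],[0,1,0],0.8],[[0,0,0],[0,1,0],0.8],[[0,0,0],[0,1,0],0.8],[[0,0,0],[0,1,0],0.8],[[0,0,0],[0,1,0],0.8],[[0,0,0],[0,1,0],0.8]]'
python3 - <<'E'
from h import *
go(cad(-.042,0,.09),CY)
E
```

```text
clock: 24.05
position: [0.6218, -0.0781, 0.0125]
tool_rot: [-90.0, -0.3, -16.1]
force: [0.1, -0.5, 5.8]
grip_width: 0.052
clock: 25.05
position: [0.6205, -0.0778, 0.3463]
tool_rot: [-90.0, -0.4, -16.1]
force: [0.7, 0.3, 0.3]
grip_width: 0.0519
clock: 26.05
position: [0.6188, -0.0775, 0.341]
tool_rot: [-90.0, 0.0, -64.3]
force: [-1.2, -0.1, -0.9]
grip_width: 0.0518
t 26.1 pos [ 0.6188 -0.0775  0.341 ] shift [-10.04   0.03  -1.41] turn [ 0.    2.35 -0.  ] q6 -36.8 w 0.0518 F [-1.2 -0.1 -0.9]
```

```bash
python3 -m inch '[[[0,0,0],[0,1,0],0.8],[[0,0,0],[0,1,0],0.8],[[-0.9,0,-0.3],[0,0.35,0],0.8],[[-0.9,0,-0.3],[0,0,0],0.8],[[-0.9,0,-0.3],[0,0,0],0.8],[[-0.9,0,-0.3],[0,0,0],0.8],[[-0.9,0,-0.2],[0,0,0],0.8],[[-0.9,0,0],[0,0,0],0.8],[[-0.9,0,0],[0,0,0],0.8],[[-0.9,0,0],[0,0,0],0.8],[[-0.9,0,0],[0,0,0],0.8],[[-0.9,0,0],[0,0,0],0.8]]'
python3 -m inch '[[[-0.9,0,0],[0,0,0],0.8],[[0,0.8,0],[0,0,0],0.8],[[0,0.7,0],[0,0,0],0.8],[[0,0,0],[0,0,0],0.8],[[0,0,0],[0,0,0],0.8]]'
python3 - <<'E'
from h import *
go(cad(-.042,0,-.092),CY)
E
```

```text
clock: 27.05
position: [0.5008, 0.1699, 0.3411]
tool_rot: [-90.0, -0.0, -73.5]
force: [-0.0, -0.5, -0.9]
grip_width: 0.0523
clock: 27.47
position: [0.4929, 0.1944, 0.2946]
tool_rot: [-90.2, -0.0, -73.5]
force: [-0.5, 0.2, 0.0]
grip_width: 0.0517
t 27.5 pos [0.4929 0.1944 0.2946] shift [-0.16  4.55  0.07] turn [0.04 0.05 0.  ] q6 0.3 w 0.0517 F [-0.5  0.2  0. ]
```

```bash
python3 -m inch '[[[-0.16,0.4,0.07],[0,0,0],0.8],[[0,0.4,0],[0,0,0],0.8],[[0,0.4,0],[0,0,0],0.8],[[0,0.4,0],[0,0,0],0.8],[[0,0.4,0],[0,0,0],0.8],[[0,0.4,0],[0,0,0],0.8],[[0,0.4,0],[0,0,0],0.8],[[0,0.4,0],[0,0,0],0.8],[[0,0.4,0],[0,0,0],0.8],[[0,0.4,0],[0,0,0],0.8],[[0,0.4,0],[0,0,0],0.8],[[0,0.1,0],[0,0,0],0.8]]'
python3 - <<'E'
from h import *
go(cad(-.042,0,-.092),CY)
E
```

```text
clock: 28.47
position: [0.4925, 0.1992, 0.1567]
tool_rot: [-90.4, -0.0, -73.5]
force: [-3.1, -1.7, 2.1]
grip_width: 0.0521
t 28.5 pos [0.4925 0.1992 0.1567] shift [-0.01 -0.04  0.04] turn [0.09 0.05 0.  ] q6 0.8 w 0.0521 F [-3.1 -1.7  2.1]
```

```bash
python3 -m inch '[[[0,0,0],[0,0,0],0.3],[[0,0,0],[0,0,0],0.2],[[0,0,0.1],[0,0,0],0.15],[[0,0,0.1],[0,0,0],0.15],[[0,0,0],[0,0,0],0.15],[[0,0,0],[0,0,0],0.15],[[0,0,0],[0,0,0],0.15]]'
python3 - <<'E'
from h import *
go(cad(-.042,0,-.092),CY)
snap("wrist","w3")
print(cv2.absdiff(cv2.imread("pics/w3.png"),cv2.imread("pics/w2.png"))[190:400,180:460].mean())
E
python3 -m inch '[[[0,0,-0.15],[0,0,0],0.15],[[0,-0.4,0],[0,0,0],0.15],[[0,-0.6,0],[0,0,0],0.15],[[0,-0.6,0],[0,0,0],0.15],[[0,-0.6,0],[0,0,0],0.15],[[0,-0.8,0],[0,0,0],0.15],[[0,-0.8,0],[0,0,0],0.15],[[0,-1,0],[0,0,0],0.15],[[0,-1,0],[0,0,0],0.15],[[0,-1,0],[0,1,0],0],[[0,0,0],[0,1,0],0],[[0,0,0],[0,1,0],0]]'
python3 -m inch '[[[0,0,0],[0,1,0],0],[[0,0,0],[0,1,0],0],[[0,0,0],[0,1,0],0],[[0,0,0],[0,1,0],0],[[0,0,0],[0,1,0],0],[[0,0,0],[0,1,0],0],[[0,0,0],[0,1,0],0],[[0,0,0],[0,1,0],0],[[0,0,0],[0,1,0],0],[[0,0,0],[0,1,0],0],[[0,0,0],[0,1,0],0],[[0,0,0],[0,1,0],0]]'
python3 -m inch '[[[0,0,0],[0,1,0],0],[[0,0,0],[0,1,0],0],[[0,0,0],[0,1,0],0],[[0,0,0],[0,1,0],0],[[0,0,0],[0,1,0],0],[[0,0,0],[0,1,0],0],[[0,0,0],[0,1,0],0],[[0,0,0],[0,1,0],0],[[0,0,0],[0,1,0],0],[[0,0,0],[0,1,0],0],[[0,0,0],[0,1,0],0],[[0,0,0],[0,1,0],0]]'
python3 - <<'E'
from h import *
go([.4402,-.2752,.008],-91.5)
snap("scene","s6",(180,80,430,420),1.7)
E
```

```text
clock: 29.05
position: [0.4963, 0.2004, 0.1589]
tool_rot: [-90.6, -0.0, -73.5]
force: [-12.5, -3.8, 2.9]
grip_width: 0.0724
t 29.1 pos [0.4963 0.2004 0.1589] shift [-0.    0.03 -0.09] turn [0.15 0.06 0.  ] q6 0.8 w 0.0724 F [-12.5  -3.8   2.9]
20.173356009070293
clock: 30.1
position: [0.4996, 0.2013, 0.3697]
tool_rot: [-89.3, 0.2, -85.7]
force: [0.5, -0.1, 0.3]
grip_width: 0.0855
clock: 31.1
position: [0.4981, 0.2008, 0.3661]
tool_rot: [-89.8, 0.3, -133.7]
force: [-0.8, -0.6, 0.4]
grip_width: 0.0852
clock: 32.1
position: [0.4981, 0.2008, 0.3661]
tool_rot: [-90.1, 0.3, 178.3]
force: [0.1, -0.4, -0.1]
grip_width: 0.0852
t 32.1 pos [0.4981 0.2008 0.3661] shift [ 1.51 11.94 15.91] turn [ 0.03 -0.05 -0.08] q6 109.0 w 0.0852 F [ 0.1 -0.4 -0.1]
```

View pics/s6.png

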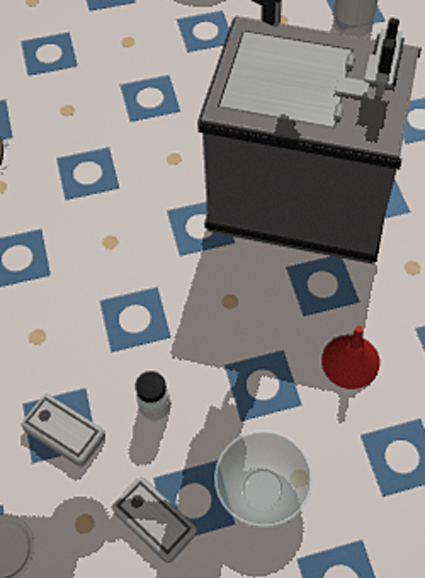

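Both tins are in and the flap is shut. C at crop (63,430) hasn't moved, so I go there next.

```bash
python3 -m inch '[[[0.1,0,1],[0,0,0],0],[[0.1,0,1],[0,0,0],0],[[0.1,0,1],[0,0,0],0],[[0.1,0,1],[0,0,0],0],[[0.1,0,1],[0,0,0],0],[[0.1,0,1],[0,0,0],0],[[0.1,0,1],[0,0,0],0],[[0.1,0,1],[0,0,0],0],[[0.1,0,1],[0,0,0],0],[[0.1,0,1],[0,0,0],0],[[0.1,0.2,1],[0,0,0],0],[[0.1,0.5,1],[0,0,0],0]]'
python3 -m inch '[[[0.1,0.6,1],[0,0,0],0],[[0.1,0.6,1],[0,0,0],0],[[0.1,0.6,1],[0,0,0],0],[[0,0.8,0.9],[0,0,0],0],[[0,1,0],[0,0,0],0],[[0,1,0],[0,0,0],0],[[0,1,0],[0,0,0],0],[[0,1,0],[0,0,0],0],[[0,0.8,0],[0,0,0],0],[[0,0,0],[0,0,0],0],[[0,0,0],[0,0,0],0]]'
python3 - <<'E'
from h import *
go([.4402,-.2752,.008],-91.5)
E
```

```text
clock: 33.15
position: [0.4534, -0.1613, 0.3471]
tool_rot: [-89.8, 0.5, 178.6]
force: [0.8, -0.2, -0.5]
grip_width: 0.0853
clock: 34.07
position: [0.4391, -0.2754, 0.121]
tool_rot: [-90.0, -0.0, 178.5]
force: [-0.3, -0.4, 0.4]
grip_width: 0.0855
t 34.1 pos [ 0.4391 -0.2754  0.121 ] shift [-0.04  3.77 -0.01] turn [0.   0.01 0.01] q6 54.5 w 0.0855 F [-0.3 -0.4  0.4]
```

```bash
python3 -m inch '[[[0,0.8,0],[0,0,0],0],[[0,0.8,0],[0,0,0],0],[[0,0.8,0],[0,0,0],0],[[0,0.7,0],[0,0,0],0],[[0,0.4,0],[0,0,0],0],[[0,0.3,0],[0,0,0],0],[[0,0,0],[0,0,0],0.8],[[0,0,0],[0,0,0],0.8],[[0,0,0],[0,0,0],0.8],[[0,0,0],[0,0,0],0.8],[[0,0,0],[0,0,0],0.8]]' 60
python3 -m inch '[[[0,-0.5,0],[0,0,0],0.8],[[0,-1,0],[0,0,0],0.8],[[0,-1,0],[0,0,0],0.8],[[0,-1,0],[0,0,0],0.8],[[0,-1,0],[0,0,0],0.8],[[0,-1,0],[0,0,0],0.8],[[0,-1,0],[0,0,0],0.8],[[0,-1,0],[0,0,0],0.8],[[0,-1,0],[0,0,0],0.8],[[0,-1,0],[0,0,0],0.8],[[0,-1,0],[0,0,0],0.8],[[0,-0.6,0],[0,0,0],0.8]]'
python3 -m inch '[[[0,0,0],[0,-1,0],0.8],[[0,0,0],[0,-1,0],0.8],[[0,0,0],[0,-1,0],0.8],[[0,0,0],[0,-1,0],0.8],[[0,0,0],[0,-1,0],0.8],[[0,0,0],[0,-1,0],0.8],[[0,0,0],[0,-1,0],0.8],[[0,0,0],[0,-1,0],0.8],[[0,0,0],[0,-1,0],0.8],[[0,0,0],[0,-1,0],0.8],[[0,0,0],[0,-1,0],0.8],[[0,0,0],[0,-1,0],0.8]]'
python3 -m inch '[[[0,0,0],[0,-1,0],0.8],[[0,0,0],[0,-1,0],0.8],[[0,0,0],[0,-1,0],0.8],[[0,0,0],[0,-1,0],0.8],[[0,0,0],[0,-1,0],0.8],[[0,0,0],[0,-1,0],0.8],[[0,0,0],[0,-1,0],0.8],[[0,0,0],[0,-1,0],0.8],[[0,0,0],[0,-1,0],0.8],[[0,0,0],[0,-1,0],0.8],[[0,0,0],[0,-1,0],0.8],[[0,0,0],[0,-1,0],0.8]]'
python3 - <<'E'
from h import *
go(cad(-.042,0,.09),CY)
E
```

```text
clock: 34.98
position: [0.4408, -0.2766, 0.0092]
tool_rot: [-89.9, 0.2, 178.5]
force: [0.0, 0.8, 6.1]
grip_width: 0.0524
clock: 35.98
position: [0.4398, -0.2758, 0.3445]
tool_rot: [-89.8, 0.3, 178.5]
force: [0.1, -1.8, 0.2]
grip_width: 0.0529
clock: 36.98
position: [0.4386, -0.275, 0.3403]
tool_rot: [-90.0, 0.0, -133.3]
force: [-0.0, 0.8, -0.8]
grip_width: 0.0523
clock: 37.98
position: [0.4386, -0.275, 0.3402]
tool_rot: [-90.0, 0.0, -85.3]
force: [-0.1, 0.7, -0.6]
grip_width: 0.0526
t 38.0 pos [ 0.4386 -0.275   0.3402] shift [-1.467e+01  1.000e-02  6.200e+00] turn [ 0.  -2.9 -0. ] q6 -41.6 w 0.0526 F [-0.1  0.7 -0.6]
```

```bash
python3 -m inch '[[[0,0,0],[0,-1,0],0.8],[[0,0,0],[0,-1,0],0.8],[[0,0,0],[0,-0.9,0],0.8],[[-0.98,0,0.41],[0,0,0],0.8],[[-0.98,0,0.41],[0,0,0],0.8],[[-0.98,0,0.41],[0,0,0],0.8],[[-0.98,0,0.41],[0,0,0],0.8],[[-0.98,0,0.41],[0,0,0],0.8],[[-0.98,0,0.41],[0,0,0],0.8],[[-0.98,0,0.41],[0,0,0],0.8],[[-0.98,0,0.41],[0,0,0],0.8],[[-0.98,0,0.41],[0,0,0],0.8]]'
python3 -m inch '[[[-0.98,0,0.41],[0,0,0],0.8],[[-0.98,0,0.41],[0,0,0],0.8],[[-0.98,0,0.41],[0,0,0],0.8],[[-0.98,0,0.41],[0,0,0],0.8],[[-0.98,0,0.41],[0,0,0],0.8],[[-0.98,0,0.41],[0,0,0],0.8],[[0,0.8,0],[0,0,0],0.8],[[0,0.7,0],[0,0,0],0.8],[[0,0,0],[0,0,0],0.8],[[0,0,0],[0,0,0],0.8]]'
python3 - <<'E'
from h import *
go(cad(-.042,0,-.092),CY)
E
```

```text
clock: 38.98
position: [0.4715, 0.0112, 0.3404]
tool_rot: [-90.0, -0.0, -73.9]
force: [-0.1, 0.4, -0.5]
grip_width: 0.0524
clock: 39.82
position: [0.4926, 0.1993, 0.294]
tool_rot: [-90.2, -0.0, -73.9]
force: [-0.7, -0.1, 0.3]
grip_width: 0.0524
t 39.8 pos [0.4926 0.1993 0.294 ] shift [-0.    4.53  0.04] turn [ 0.05 -0.04  0.  ] q6 1.2 w 0.0524 F [-0.7 -0.1  0.3]
```

```bash
python3 -m inch '[[[0,0.4,0],[0,0,0],0.8],[[0,0.4,0],[0,0,0],0.8],[[0,0.4,0],[0,0,0],0.8],[[0,0.4,0],[0,0,0],0.8],[[0,0.4,0],[0,0,0],0.8],[[0,0.4,0],[0,0,0],0.8],[[0,0.4,0],[0,0,0],0.8],[[0,0.4,0],[0,0,0],0.8],[[0,0.4,0],[0,0,0],0.8],[[0,0.4,0],[0,0,0],0.8],[[0,0.4,0],[0,0,0],0.8],[[0,0.1,0],[0,0,0],0.8]]'
python3 -m inch '[[[0,0,0],[0,0,0],0.3],[[0,0,0],[0,0,0],0.2],[[0,0,0.1],[0,0,0],0.15],[[0,0,0.1],[0,0,0],0.15],[[0,0,0],[0,0,0],0.15],[[0,0,0],[0,0,0],0.15],[[0,0,0],[0,0,0],0.15]]'
python3 - <<'E'
from h import *
go(cad(-.042,0,-.092),CY)
snap("wrist","w4")
E
```

```text
clock: 40.82
position: [0.4918, 0.1988, 0.157]
tool_rot: [-90.3, -0.0, -73.9]
force: [-2.5, -0.3, 3.3]
grip_width: 0.0524
clock: 41.4
position: [0.4965, 0.2003, 0.16]
tool_rot: [-90.4, -0.0, -73.9]
force: [-11.4, -4.2, 5.0]
grip_width: 0.0722
t 41.4 pos [0.4965 0.2003 0.16  ] shift [-0.01  0.07 -0.09] turn [ 0.11 -0.05  0.  ] q6 1.2 w 0.0722 F [-11.4  -4.2   5. ]
```

View pics/w4.png

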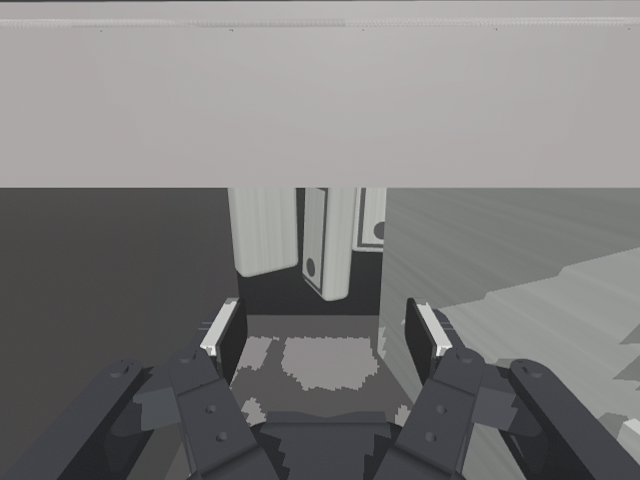

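All three tins lie at the bottom. Now I go for D.

```bash
python3 -m inch '[[[0,0,-0.15],[0,0,0],0.15],[[0,-0.4,0],[0,0,0],0.15],[[0,-0.6,0],[0,0,0],0.15],[[0,-0.6,0],[0,0,0],0.15],[[0,-0.6,0],[0,0,0],0.15],[[0,-0.8,0],[0,0,0],0.15],[[0,-0.8,0],[0,0,0],0.15],[[0,-1,0],[0,0,0],0.15],[[0,-1,0],[0,0,0],0.15],[[0,-1,0],[0,1,0],0],[[0,0,0],[0,1,0],0],[[0,0,0],[0,1,0],0]]'
python3 -m inch '[[[0,0,0],[0,1,0],0],[[0,0,0],[0,1,0],0],[[0,0,0],[0,1,0],0],[[0,0,0],[0,1,0],0],[[0,0,0],[0,1,0],0],[[0,0,0],[0,1,0],0],[[0,0,0],[0,1,0],0],[[0,0,0],[0,1,0],0],[[0,0,0],[0,1,0],0],[[0,0,0],[0,1,0],0],[[0,0,0],[0,1,0],0],[[0,0,0],[0,1,0],0]]'
python3 -m inch '[[[0,0,0],[0,1,0],0],[[0,0,0],[0,1,0],0],[[0,0,0],[0,1,0],0],[[0,0,0],[0,1,0],0],[[0,0,0],[0,1,0],0],[[0,0,0],[0,1,0],0],[[0,0,0],[0,1,0],0],[[0,0,0],[0,1,0],0],[[0,0,0],[0,1,0],0],[[0,0,0],[0,1,0],0],[[0,0,0],[0,1,0],0],[[0,0,0],[0,1,0],0]]'
python3 - <<'E'
from h import *
go([.603,-.3162,.10],-101.5)
snap("scene","s7",(180,80,430,420),1.7)
a=cv2.imread("pics/s6_full.png");b=cv2.imread("pics/s7_full.png")
for k,p in dict(C=(.4402,-.2752),D=(.603,-.3162)).items():
    x,y=proj("scene",[*p,.024])[0].astype(int); print(k,cv2.absdiff(a[y-22:y+22,x-25:x+25],b[y-22:y+22,x-25:x+25]).mean().round(1))
E
```

```text
clock: 42.45
position: [0.4989, 0.201, 0.3701]
tool_rot: [-89.3, 0.2, -86.1]
force: [0.7, 1.0, -1.0]
grip_width: 0.085
clock: 43.45
position: [0.4973, 0.2005, 0.3665]
tool_rot: [-89.8, 0.3, -134.1]
force: [-0.0, -0.2, -0.1]
grip_width: 0.0855
clock: 44.45
position: [0.4973, 0.2005, 0.3666]
tool_rot: [-90.1, 0.4, 177.9]
force: [0.3, 0.3, 0.8]
grip_width: 0.0852
t 44.5 pos [0.4973 0.2005 0.3666] shift [-6.89  8.89 16.17] turn [ 0.04  2.35 -0.09] q6 109.4 w 0.0852 F [0.3 0.3 0.8]
C 32.8
D 2.1
```

```bash
python3 -m inch '[[[0,0,0],[0,1,0],0],[[0,0,0],[0,1,0],0],[[0,0,0],[0,0.35,0],0],[[-0.4,0,0.95],[0,0,0],0],[[-0.4,0,0.95],[0,0,0],0],[[-0.4,0,0.95],[0,0,0],0],[[-0.4,0,0.95],[0,0,0],0],[[-0.4,0,0.95],[0,0,0],0],[[-0.4,0,0.95],[0,0,0],0],[[-0.4,0,0.95],[0,0,0],0],[[-0.4,0,0.95],[0,0,0],0],[[-0.4,0,0.95],[0,0,0],0]]'
python3 -m inch '[[[-0.4,0,0.95],[0,0,0],0],[[-0.4,0,0.95],[0,0,0],0],[[-0.4,0,0.95],[0,0,0],0],[[-0.4,0,0.95],[0,0,0],0],[[-0.4,0.5,0.95],[0,0,0],0],[[-0.4,0.5,0.95],[0,0,0],0],[[-0.4,1,0.95],[0,0,0],0],[[0,1,0],[0,0,0],0],[[0,1,0],[0,0,0],0],[[0,1,0],[0,0,0],0],[[0,1,0],[0,0,0],0],[[0,1,0],[0,0,0],0]]'
python3 -m inch '[[[0,1,0],[0,0,0],0],[[0,0,0],[0,0,0],0],[[0,0,0],[0,0,0],0]]'
python3 - <<'E'
from h import *
go([.603,-.3162,.008],-101.5)
E
```

```text
clock: 45.5
position: [0.5522, -0.0745, 0.3656]
tool_rot: [-90.0, 0.2, 168.8]
force: [0.6, 0.5, -0.2]
grip_width: 0.0853
clock: 46.5
position: [0.5953, -0.2848, 0.1549]
tool_rot: [-89.9, 0.2, 168.8]
force: [0.7, 0.9, 0.4]
grip_width: 0.0854
clock: 46.75
position: [0.5934, -0.2834, 0.1238]
tool_rot: [-90.1, -0.2, 168.8]
force: [0.9, -1.0, 0.8]
grip_width: 0.085
t 46.8 pos [ 0.5934 -0.2834  0.1238] shift [-0.53  3.86  1.01] turn [0.01 0.06 0.04] q6 71.9 w 0.085 F [ 0.9 -1.   0.8]
```

```bash
python3 -m inch '[[[-0.3,0,0.5],[0,0,0],0],[[-0.23,0,0.5],[0,0,0],0],[[0,0.8,0],[0,0,0],0],[[0,0.8,0],[0,0,0],0],[[0,0.8,0],[0,0,0],0],[[0,0.4,0],[0,0,0],0],[[0,0,0],[0,0,0],0]]'
python3 - <<'E'
from h import *
go([.603,-.3162,.008],-101.5)
E
```

```text
clock: 47.33
position: [0.6033, -0.316, 0.0403]
tool_rot: [-90.0, -0.1, 168.7]
force: [-0.7, 0.2, 0.2]
grip_width: 0.0851
t 47.3 pos [ 0.6033 -0.316   0.0403] shift [0.01 1.08 0.01] turn [0.01 0.06 0.03] q6 70.0 w 0.0851 F [-0.7  0.2  0.2]
```

```bash
python3 -m inch '[[[0,0.5,0],[0,0,0],0],[[0,0.5,0],[0,0,0],0],[[0,0.1,0],[0,0,0],0],[[0,0,0],[0,0,0],0.8],[[0,0,0],[0,0,0],0.8],[[0,0,0],[0,0,0],0.8],[[0,0,0],[0,0,0],0.8],[[0,0,0],[0,0,0],0.8]]' 60
python3 -m inch '[[[0,-0.5,0],[0,0,0],0.8],[[0,-1,0],[0,0,0],0.8],[[0,-1,0],[0,0,0],0.8],[[0,-1,0],[0,0,0],0.8],[[0,-1,0],[0,0,0],0.8],[[0,-1,0],[0,0,0],0.8],[[0,-1,0],[0,0,0],0.8],[[0,-1,0],[0,0,0],0.8],[[0,-1,0],[0,0,0],0.8],[[0,-1,0],[0,0,0],0.8],[[0,-1,0],[0,0,0],0.8],[[0,-0.6,0],[0,0,0],0.8]]'
python3 -m inch '[[[0,0,0],[0,-1,0],0.8],[[0,0,0],[0,-1,0],0.8],[[0,0,0],[0,-1,0],0.8],[[0,0,0],[0,-1,0],0.8],[[0,0,0],[0,-1,0],0.8],[[0,0,0],[0,-1,0],0.8],[[0,0,0],[0,-1,0],0.8],[[0,0,0],[0,-1,0],0.8],[[0,0,0],[0,-1,0],0.8],[[0,0,0],[0,-1,0],0.8],[[0,0,0],[0,-1,0],0.8],[[0,0,0],[0,-1,0],0.8]]'
python3 -m inch '[[[0,0,0],[0,-1,0],0.8],[[0,0,0],[0,-1,0],0.8],[[0,0,0],[0,-1,0],0.8],[[0,0,0],[0,-1,0],0.8],[[0,0,0],[0,-1,0],0.8],[[0,0,0],[0,-1,0],0.8],[[0,0,0],[0,-1,0],0.8],[[0,0,0],[0,-1,0],0.8],[[0,0,0],[0,-1,0],0.8],[[0,0,0],[0,-1,0],0.8],[[0,0,0],[0,-1,0],0.8],[[0,0,0],[0,-1,0],0.8]]'
python3 -m inch '[[[0,0,0],[0,-1,0],0.8],[[0,0,0],[0,-1,0],0.8],[[0,0,0],[0,-1,0],0.8],[[0,0,0],[0,-1,0],0.8],[[0,0,0],[0,-1,0],0.8],[[0,0,0],[0,-0.4,0],0.8]]'
python3 - <<'E'
from h import *
go(cad(-.042,0,.09),CY)
E
```

```text
clock: 48.0
position: [0.6047, -0.3169, 0.0093]
tool_rot: [-90.0, 0.1, 168.7]
force: [-0.7, 0.2, 1.6]
grip_width: 0.0524
clock: 49.0
position: [0.6045, -0.3167, 0.347]
tool_rot: [-89.9, 0.3, 168.7]
force: [0.5, -0.9, 0.0]
grip_width: 0.0524
clock: 50.0
position: [0.6034, -0.3161, 0.3422]
tool_rot: [-90.0, 0.0, -143.1]
force: [0.1, 0.5, -0.0]
grip_width: 0.0521
clock: 51.0
position: [0.6034, -0.316, 0.3422]
tool_rot: [-90.0, -0.0, -95.1]
force: [-0.4, 0.8, -0.0]
grip_width: 0.0522
clock: 51.5
position: [0.6034, -0.3161, 0.3422]
tool_rot: [-90.0, -0.0, -73.5]
force: [0.7, -0.7, -0.3]
grip_width: 0.0524
t 51.5 pos [ 0.6034 -0.3161  0.3422] shift [-17.53   0.07   1.32] turn [-0.    0.04  0.  ] q6 -47.8 w 0.0524 F [ 0.7 -0.7 -0.3]
```

```bash
python3 -m inch '[[[-0.9,0,0.1],[0,0,0],0.8],[[-0.9,0,0.1],[0,0,0],0.8],[[-0.9,0,0.1],[0,0,0],0.8],[[-0.9,0,0.1],[0,0,0],0.8],[[-0.9,0,0.1],[0,0,0],0.8],[[-0.9,0,0.1],[0,0,0],0.8],[[-0.9,0,0.1],[0,0,0],0.8],[[-0.9,0,0.1],[0,0,0],0.8],[[-0.9,0,0.1],[0,0,0],0.8],[[-0.9,0,0.1],[0,0,0],0.8],[[-0.9,0,0.1],[0,0,0],0.8],[[-0.9,0,0.1],[0,0,0],0.8]]'
python3 -m inch '[[[-0.9,0,0.1],[0,0,0],0.8],[[-0.9,0,0],[0,0,0],0.8],[[-0.9,0,0],[0,0,0],0.8],[[-0.9,0,0],[0,0,0],0.8],[[-0.9,0,0],[0,0,0],0.8],[[-0.9,0,0],[0,0,0],0.8],[[-0.9,0,0],[0,0,0],0.8],[[0,0,0],[0,0,0],0.8],[[0,0,0],[0,0,0],0.8]]'
python3 - <<'E'
from h import *
go(cad(-.042,0,-.092),CY)
E
```

```text
clock: 52.5
position: [0.5466, 0.006, 0.3422]
tool_rot: [-90.0, -0.0, -73.7]
force: [0.2, -0.1, -0.5]
grip_width: 0.0524
clock: 53.25
position: [0.4965, 0.1879, 0.342]
tool_rot: [-90.0, -0.0, -73.5]
force: [0.3, -1.0, -1.6]
grip_width: 0.0521
t 53.2 pos [0.4965 0.1879 0.342 ] shift [-0.4   6.13  0.02] turn [-0.01  0.04  0.01] q6 -0.4 w 0.0521 F [ 0.3 -1.  -1.6]
```

```bash
python3 -m inch '[[[-0.4,0.5,0],[0,0,0],0.8],[[0,0.8,0],[0,0,0],0.8],[[0,0.5,0],[0,0,0],0.8],[[0,0.4,0],[0,0,0],0.8],[[0,0.4,0],[0,0,0],0.8],[[0,0.4,0],[0,0,0],0.8],[[0,0.4,0],[0,0,0],0.8],[[0,0.4,0],[0,0,0],0.8],[[0,0.4,0],[0,0,0],0.8],[[0,0.4,0],[0,0,0],0.8],[[0,0,0],[0,0,0],0.8]]'
python3 - <<'E'
from h import *
go(cad(-.042,0,-.092),CY)
E
python3 -m inch '[[[0,0.4,0],[0,0,0],0.8],[[0,0.4,0],[0,0,0],0.8],[[0,0.4,0],[0,0,0],0.8],[[0,0.3,0],[0,0,0],0.8],[[0,0,0],[0,0,0],0.8]]'
python3 - <<'E'
from h import *
go(cad(-.042,0,-.092),CY)
E
```

```text
clock: 54.17
position: [0.4912, 0.1978, 0.1998]
tool_rot: [-90.4, 0.0, -73.7]
force: [-2.5, -0.5, 1.5]
grip_width: 0.0526
t 54.2 pos [0.4912 0.1978 0.1998] shift [-0.04  1.39  0.1 ] turn [ 0.1  0.  -0. ] q6 0.9 w 0.0526 F [-2.5 -0.5  1.5]
clock: 54.58
position: [0.4916, 0.1978, 0.1552]
tool_rot: [-90.3, -0.0, -73.7]
force: [-4.7, -0.5, 0.3]
grip_width: 0.0523
t 54.6 pos [0.4916 0.1978 0.1552] shift [-0.04 -0.09  0.08] turn [ 0.09 -0.    0.  ] q6 0.9 w 0.0523 F [-4.7 -0.5  0.3]
```

```bash
python3 -m inch '[[[0,0,0],[0,0,0],0.3],[[0,0,0],[0,0,0],0.2],[[0,0,0.1],[0,0,0],0.15],[[0,0,0.1],[0,0,0],0.15],[[0,0,0],[0,0,0],0.15],[[0,0,0],[0,0,0],0.15],[[0,0,0],[0,0,0],0.15]]'
python3 -m inch '[[[0,0,-0.15],[0,0,0],0.15],[[0,-0.4,0],[0,0,0],0.15],[[0,-0.6,0],[0,0,0],0.15],[[0,-0.6,0],[0,0,0],0.15],[[0,-0.6,0],[0,0,0],0.15],[[0,-0.8,0],[0,0,0],0.15],[[0,-0.8,0],[0,0,0],0.15],[[0,-1,0],[0,0,0],0.15],[[0,-1,0],[0,0,0],0.15],[[0,-1,0],[0,0,0],0.15],[[0,-1,0],[0,0,0],0.4],[[0,0,0],[0,0,0],0.4]]'
python3 - <<'E'
from h import *
go(cad(.085,0,.10),CY)
snap("scene","s8",(180,80,430,420),1.7)
E
```

```text
clock: 55.17
position: [0.4964, 0.1992, 0.1579]
tool_rot: [-90.4, -0.0, -73.7]
force: [-12.2, -3.9, 5.8]
grip_width: 0.0723
clock: 56.17
position: [0.4999, 0.2003, 0.4025]
tool_rot: [-88.9, 0.0, -73.7]
force: [1.2, -0.1, 0.6]
grip_width: 0.0518
t 56.2 pos [0.4999 0.2003 0.4025] shift [-0.04  1.75  4.03] turn [-0.28 -0.   -0.  ] q6 0.9 w 0.0518 F [ 1.2 -0.1  0.6]
```

View pics/s8.png

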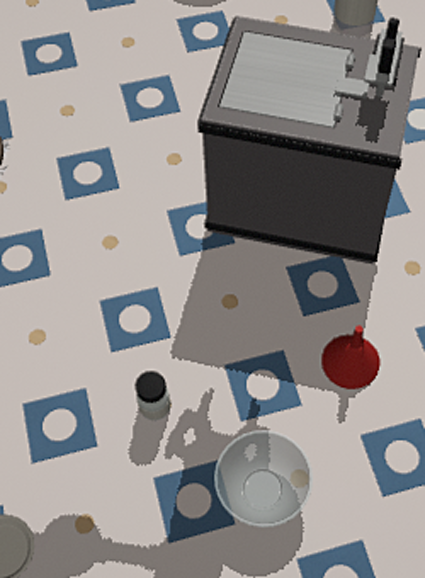

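The table is clear, the flap is shut and the bystanders are in place. Now I push the latch down.

```bash
python3 -m inch '[[[0,0,0.8],[-0.15,0,0],0.4],[[0,0,0.8],[-0.13,0,0],0.4],[[0,0,0.8],[0,0,0],0.4],[[0,0,0.8],[0,0,0],0.4],[[0,0,0.8],[0,0,0],0.4],[[0,0,0],[0,0,0],0.4],[[0,0,0],[0,0,0],0.4]]' 50
python3 - <<'E'
from h import *
go(cad(.085,0,.061),CY)
E
```

```text
clock: 56.8
position: [0.6113, 0.2327, 0.3889]
tool_rot: [-91.2, -0.0, -73.7]
force: [0.1, 0.1, -0.6]
grip_width: 0.0514
t 56.8 pos [0.6113 0.2327 0.3889] shift [-0.05  2.6   0.16] turn [ 0.3 -0.   0. ] q6 0.7 w 0.0514 F [ 0.1  0.1 -0.6]
```

```bash
python3 -m inch '[[[-0.05,0.7,0.1],[0.3,0,0],0.4],[[0,0.7,0],[0,0,0],0.4],[[0,0.7,0],[0,0,0],0.4],[[0,0.4,0],[0,0,0],0.4],[[0,0,0],[0,0,0],1],[[0,0,0],[0,0,0],1],[[0,0,0],[0,0,0],1],[[0,0,0],[0,0,0],1],[[0,0,0],[0,0,0],1]]' 60
python3 -m inch '[[[0,0.2,0],[0,0,0],1],[[0,0.2,0],[0,0,0],1],[[0,0.2,0],[0,0,0],1],[[0,0.2,0],[0,0,0],1],[[0,0.2,0],[0,0,0],1],[[0,0.1,0],[0,0,0],1],[[0,0,0],[0,0,0],1],[[0,0,0],[0,0,0],1]]'
python3 - <<'E'
from h import *
go(cad(.085,0,.029),CY)
E
```

```text
clock: 57.55
position: [0.6145, 0.2353, 0.3173]
tool_rot: [-89.6, 0.0, -73.7]
force: [5.2, 1.8, -1.1]
grip_width: 0.0144
clock: 58.22
position: [0.6145, 0.2354, 0.2852]
tool_rot: [-89.6, 0.0, -73.7]
force: [3.9, 0.6, 8.5]
grip_width: 0.0146
t 58.2 pos [0.6145 0.2354 0.2852] shift [0.01 0.21 0.03] turn [-0.11 -0.   -0.  ] q6 0.9 w 0.0146 F [3.9 0.6 8.5]
```

```bash
python3 -m inch '[[[0,0.1,0],[0,0,0],1],[[0,0.1,0],[0,0,0],1],[[0,0,0],[0,0,0],1],[[0,0,0],[0,0,0],1]]'
python3 -m inch '[[[0,-0.2,0],[0,0,0],0.4],[[0,0,0],[0,0,0],0.4],[[0,0,0],[0,0,0],0.4],[[0,-0.7,0],[0,0,0],0.4],[[0,-0.7,0],[0,0,0],0.4],[[0,-0.6,0],[0,0,0],0.4],[[-0.8,0,0],[0,0,0],0.4],[[-0.8,0,0],[0,0,0],0.4],[[-0.8,0,0],[0,0,0],0.4],[[0,0,0],[0,0,0],0.4],[[0,0,0],[0,0,0],0.4]]'
python3 - <<'E'
from h import *
go(cad(.085,.075,.029),CY)
E
```

```text
clock: 58.55
position: [0.6146, 0.2354, 0.285]
tool_rot: [-89.4, 0.0, -73.7]
force: [-2.5, -0.1, 23.5]
grip_width: 0.0147
clock: 59.47
position: [0.5909, 0.3044, 0.3399]
tool_rot: [-90.2, -0.1, -73.6]
force: [0.4, 0.0, -0.3]
grip_width: 0.0513
t 59.5 pos [0.5909 0.3044 0.3399] shift [-0.06  2.03  0.14] turn [0.05 0.03 0.01] q6 7.1 w 0.0513 F [ 0.4  0.  -0.3]
```

```bash
python3 -m inch '[[[-0.06,0.6,0.12],[0,0,0],0.4],[[0,0.6,0],[0,0,0],0.4],[[0,0.6,0],[0,0,0],0.4],[[0,0.2,0],[0,0,0],0.4],[[0,0,0],[0,0,0],1],[[0,0,0],[0,0,0],1],[[0,0,0],[0,0,0],1],[[0,0,0],[0,0,0],1],[[0,0,0],[0,0,0],1],[[0,0,0],[0,0,0],1]]' 50
python3 -m inch '[[[0.2,0,0],[0,0,0],1],[[0.2,0,0],[0,0,0],1],[[0.2,0,0],[0,0,0],1],[[0.2,0,0],[0,0,0],1],[[0.2,0,0],[0,0,0],1],[[0.15,0,0],[0,0,0],1],[[0,0,0],[0,0,0],1],[[0,0,0],[0,0,0],1]]'
python3 - <<'E'
from h import *
go(cad(.085,.045,.029),CY)
E
```

```text
clock: 60.3
position: [0.5947, 0.306, 0.2837]
tool_rot: [-90.0, -0.0, -73.7]
force: [-4.6, -2.9, 3.7]
grip_width: 0.0125
clock: 60.97
position: [0.6032, 0.2768, 0.2837]
tool_rot: [-90.0, 0.4, -73.7]
force: [-7.6, 5.3, 2.2]
grip_width: 0.0129
t 61.0 pos [0.6032 0.2768 0.2837] shift [-0.06  0.16  0.01] turn [-0.   0.  -0.1] q6 4.3 w 0.0129 F [-7.6  5.3  2.2]
```

The fin is back at its starting spot, (0.603, 0.277). I release, retreat and check.

```bash
python3 -m inch '[[[0,0,0],[0,0,0],0.4],[[0,0,0],[0,0,0],0.4],[[0,0,0],[0,0,0],0.4],[[0,-0.7,0],[0,0,0],0.4],[[0,-0.8,0],[0,0,0],0.4],[[0,-1,0],[0,0,0],0.4],[[0,-1,0],[0,0,0],0.4],[[0,-1,0],[0,0,0],0.4],[[0,0,-0.9],[0,0,0],0.4],[[0,0,-0.9],[0,0,0],0.4],[[0,0,-0.9],[0,0,0],0.4],[[0,0,-0.9],[0,0,0],0.4]]'
python3 -m inch '[[[1,0,-0.5],[0,0,0],0.4],[[1,0,-0.5],[0,0,0],0.4],[[1,0,-0.5],[0,0,0],0.4],[[1,0,-0.5],[0,0,0],0.4],[[1,0,-0.5],[0,0,0],0.4],[[1,0,-0.5],[0,0,0],0.4],[[0,0,0],[0,0,0],0.4],[[0,0,0],[0,0,0],0.4],[[0,0,0],[0,0,0],0.4]]'
python3 - <<'E'
from h import *
go(cad(0,0,.2),CY)
for p in [cad(.085,0,.055),cad(.085,.045,.055)]: print((proj("scene",p)-[290,80])*5)
snap("scene","s9",(290,80,440,180),5)
a=cv2.imread("pics/scene0.png")[80:180,290:440];b=cv2.imread("pics/s9_full.png")[80:180,290:440]
print("caddy top diff",cv2.absdiff(a,b)[:,60:].mean())
E
```

```text
clock: 61.97
position: [0.5011, 0.2426, 0.418]
tool_rot: [-89.8, -0.0, -73.7]
force: [0.1, 0.3, -0.5]
grip_width: 0.0512
clock: 62.72
position: [0.4659, 0.0451, 0.4177]
tool_rot: [-89.8, 0.0, -73.8]
force: [1.0, 0.1, -0.4]
grip_width: 0.0513
t 62.7 pos [0.4659 0.0451 0.4177] shift [-4.69 -1.08  3.74] turn [-0.05 -0.02 -0.  ] q6 -16.1 w 0.0513 F [ 1.   0.1 -0.4]
[[583.38566562 185.09503138]]
[[598.37124523 109.64523347]]
caddy top diff 4.552074074074074
```

View pics/s9.png

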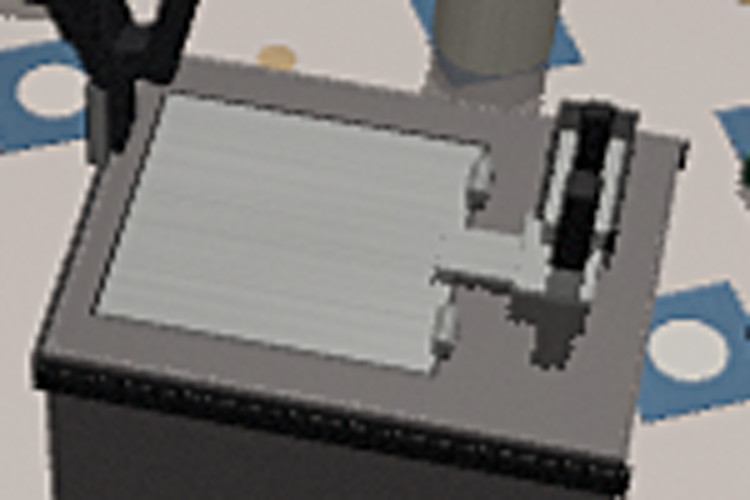

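The flap, knob (583,180) and fin (597,105) look the same as in the first picture: shut, latched and tab safe. I'm handing the job in.

```bash
python3 -c "
from cell import ticket; print(ticket.close_job())"
```

```text
the job is handed in; nothing more can be done
None
```

All four tins are in the caddy, and I handed the job in at about 63 s. The close call gave no verdict, as expected.

**What I did:** I slid the safety tab aside and lifted the latch 32 mm. I pushed each tin down through the throat with the fingers holding the flap open, and the flap sprang shut each time. I then pressed the latch down to its stop and slid the tab back.

**Last checks:**
- **Tins:** the scene picture after the fourth drop showed no tins on the table and the flap shut. I saw the first three lying inside the box. I took no picture inside for the fourth, so that one rests on the clear table and shut flap.
- **Latch and tab:** the latch stopped hard 32 mm down (23 N), and the tab returned to within 1 mm of where it started. In the last picture the flap, knob and fin match the first one.
- **Bystanders:** the jar, bowl and funnel stood where they were in that same picture. The spoon rest was mostly outside that crop, and I did not check it separately.

**What went off plan:** on the first tin a gripper part touched the throat's front edge with about 10 N, so I shifted the later drops about 8 mm away from it. I saw no sign of a tin being knocked aside or of the grip slackening.

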